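Draw the air scribe from its stand and clip it into the service cradle

ROBOT

A 6-joint arm with a two-finger parallel gripper is mounted at the origin on a cart in front of the work surface, level with it; the furniture and walls round the work are solid. World frame = base frame: x ahead of the robot, y to its left, z up, the work surface at z = 0. Lengths are in m, angles in rad, forces in N, time in s.
With the tool pointing down it reaches from about 0.425 to 0.95 m from the base axis. Payload 3.5 kg.
Tool frame: the origin (TCP) lies at the very end of the fingers, on their centre line; the grasp point (between the pads) lies 19 mm behind it; y points along the fingers, z is the direction in which the jaws open and shut, and the axes are right-handed (so a half turn about y gives the same grasp; the last joint's range is limited). The gripper opens to 85 mm and grips with 20 to 120 N. Pads are 22 mm wide; open, the fingers measure 114 mm over their backs; the gripper's body (76 mm by 85 mm) begins 54 mm behind the grasp point. The pads swing forward as they close: fully open they stand 13 mm farther back than shut.
Start: joints at [1.077, 0.286, 1.577, -0, 1.279, -0.15], TCP at [0.227, 0.635, 0.197] pointing down, gripper open.
Joint ranges: [-2.77, 2.77], [-0.9, 2.22], [0.21, 2.48], [-1.53, 4.67], [0.24, 2.81], [-2.84, 2.84]. Speed limits (rad/s): [2.79, 2.79, 3.14, 3.14, 3.14, 3.14].

INTERFACE

Orientations are given as a unit quaternion [x, y, z, w].
In Python, from plant import ctrl gives the robot as it stands. The module is installed in compiled form; this text tells all that it offers.
- The arm moves only by the tool jog_arm, never from a script. Its argument "deltas" is a list of rows, each a list of 3 entries, a list of its own where there are three numbers: the turn, a rotation vector about the tool's x, y, z in rad, then the shift along the tool's x, y, z in m, then the opening, from 0 (shut) to 1 (fully open). In form: [[[wx, wy, wz], [dx, dy, dz], gripper], ...]. A call has 1 to 10 rows; each row is the pose to reach, as a shift and turn from the pose measured when the call began, along the tool's axes at that moment; what a row does not reach only later rows make up. A row lasts 1/12 s, in which the tool goes at most 41.7 mm and 7.16 degrees, less where a joint would pass 70% of its speed; a pose out of reach is approached as far as the arm can. A call with a gripper value outside its range is refused whole. The fingers move at their own pace and stop on an object; "force" is the grip in N (left out, the last holds). Time passes only in rows, so rows that repeat a pose let the fingers close. It gives the time, the measured TCP pose, the force and the opening at its end, in the units of the state.
- ctrl.get_state(): the state, without advancing time (a new reading comes with each control period).
- ctrl.read_camera(name): name is "side" or "top" or "wrist"; returns a dict with "pixels" (480x640x3 uint8, blue, green, red), "range_z" (480x640 float32, m along the optical axis (not along the pixel's ray), 0 where there is no reading), "fx", "fy", "cx", "cy" (pixels), "T" (4x4, takes a point from camera to world coordinates); the wrist camera has in their place "mount" (4x4, takes a point from camera to tool coordinates, whose origin is the TCP and whose axes are the tool frame's). Camera axes: x right, y up, looking along -z (the intrinsics and any distortion apply to the point x, -y, -z); pixel columns grow to the right and rows downward; lengths in m; the calibration is good to about 2 mm. A picture is of the moment at which its call begins: read the wrist's pose just before it.
- ctrl.sign_off(): hands the job in, once; it reports no verdict.
The state is a dict: "time": time; "qpos": joint angles; "dq": joint speeds; "joint_efforts": joint torques, N m; "eef_pos": TCP position; "tcp_rot": TCP orientation; "contact_force": force on the tool from outside, world axes, zero at the start; "wrist_torque": the same for the moment, N m; "opening": opening from 0.0 (shut) to 1.0 (fully open).
Only numpy, scipy, OpenCV 4.12 (cv2) and the standard library are available. Lean on these libraries where they do the work, as an engineer would, in place of code of your own. Each camera call takes 0.05 s, during which the arm holds its last target.

TASK

Draw the air scribe straight out of its light slanted stand, along the tube, so that the stand neither tips, lifts nor slides. Lay the scribe down on the rubber mat and let go of it, then take it again by its middle and press it down level into the wooden service cradle, rear end at the end board, just firmly enough that the sprung steel catch snaps shut over it. Leave the brush, vertebra, stone and glue bottle where they are.

Things in the scene. Friction and masses are not known exactly. Their poses are not given: they have to be found in the camera images.
- scribe: Air scribe: round pneumatic engraving pen, plain grey metal, 164 mm long, grips as 16 mm across its x, 18 mm across its z, 85 g. Its y axis runs along it, +y to the rear (hose) end; tip at y = -82 mm, solid body from -46 to +82 mm. Origin on its underside, 9 mm below the centre line. Starts in the stand, tip down, rear 68 mm out of the tube, x axis level.
- scribe_mid (a point): The point on the scribe's centre line half way along its solid body (64 mm from either end of that), its balance point; take it here for the cradle. Axes as scribe.
- scribe_nose (a point): The point on the scribe's centre line at the front end of its solid body, 64 mm before the middle (the bare tip reaches 36 mm further).
- scribe_rear (a point): The centre of the scribe's rear end face, 64 mm behind the middle.
- stand: Light stand (about 0.16 kg, loose): plywood foot 120 x 76 x 8 mm with a square aluminium tube (23 x 25 mm outside, 96 mm long, about 1 mm play each side) leaning 35 degrees from vertical towards the foot's -x. Origin: middle of the foot's underside, z up. The scribe's solid body is 60 mm deep in the tube. A pull not along the tube lifts, tips or drags the stand.
- tube_mouth (a point): Centre of the tube's open upper end, on the line of the scribe as it stands there. Axes as stand; the tube's line rises along (-0.574, 0, 0.819) in these axes.
- mat: Flat black rubber mat on the table, 240 mm (x) by 170 mm (y), 12 mm thick, fixed. Origin: middle of its underside.
- cradle: Fixed wooden cradle, foot 80 (x) x 146 mm (y), origin mid underside. The scribe lies along its y axis, nose to -y (tip overhangs), rear to +y against an end board (y = 67 mm). Blocks at y = -58 to -30 and 30 to 70 mm form a channel 21 mm wide, flared at the top. Blocks and catch sit on a plate clamped at an unknown height: channel floor 28 to 48 mm above the table. Feel for it.
- cradle_mid (a point): The channel's line at half length, in the fixed foot's frame, 37 mm above the table: where scribe_mid lies when home if the plate is at its lowest; it may be up to 20 mm higher. Between the blocks the fingers may go down to 20 mm below the home scribe's centre line. Axes as cradle.
- cradle_nose (a point): As cradle_mid, but for scribe_nose: 64 mm from cradle_mid towards the cradle's -y.
- catch (a joint): Sprung catch of the cradle: two steel hooks on one bar along its +x side, hinged about its y axis. 0 rad = shut; grows as the scribe, pressed down on the sloping noses (met about 35 mm above home), pushes them outwards; about 0.2 rad lets it pass, with 4 to 12 N of push, then it springs back to 0 over the scribe as that comes down on the channel floor (which is rigid).
- vertebra: Brown fossil tail vertebra, 70 x 75 x 38 mm, a bystander ; origin at its underside.
- brush: Flat dusting brush with a wooden handle, 168 mm long, 42 mm wide, a bystander; origin at its underside.
- stone: Grey stone chip, 31 x 45 x 20 mm, a bystander near the table's front edge; origin at its underside.
- glue: Small white glue bottle with a pointed cap, 40 mm across, 123 mm high, a bystander; origin at its underside.

How it is judged:
By the outcome, as a careful person would: the job done as asked, in the order asked, and still so for the second after the job is handed in, with the robot touching nothing.
It also fails if it takes over 72 s, if anything falls off the work surface, if the arm or the gripper's body presses on something with over 40 N, if the wrist force passes 120 N, or if a joint passes its speed limit or range.

## Working session

There is one attempt and no reset: what is moved stays moved. The work goes in short steps, Python scripts to look and compute and a tool call to move; the robot and the scene stay as the last step left them, time stands still between calls to the robot, and variables do not carry over. Pictures are saved under pics/ and viewed, and the job is handed in when it is done.

Besides the shell and the picture viewer there is one more tool, called after "Call:" as name(argument=value, ...), one argument or row to a line, values as JSON. jog_arm: Moves the arm, as the interface text tells. Its arguments: {"type":"object","properties":{"deltas":{"type":"array","items":{"type":"array"}},"force":{"type":"number"}},"required":["deltas"]}

```bash
mkdir -p pics
cat > h.py <<'E'
import numpy as np, cv2
from plant import ctrl
from scipy.spatial.transform import Rotation as R
def snap(name,fn):
    s=ctrl.get_state(); c=ctrl.read_camera(name)
    cv2.imwrite('pics/'+fn,c['pixels'])
    T=np.array(c['T']) if 'T' in c else None
    if T is None:
        W=np.eye(4);W[:3,:3]=R.from_quat(s['tcp_rot']).as_matrix();W[:3,3]=s['eef_pos'];T=W@np.array(c['mount'])
    c['T']=T
    np.savez('pics/'+fn[:-4]+'.npz',**{k:np.array(c[k]) for k in('pixels','range_z','fx','fy','cx','cy','T')})
    return c
def ray(c,u,v):
    d=np.array([(u-c['cx'])/c['fx'],-(v-c['cy'])/c['fy'],-1.]);return c['T'][:3,3],c['T'][:3,:3]@d
def onz(c,u,v,z):
    o,d=ray(c,u,v);return o+d*(z-o[2])/d[2]
def cloud(c):
    v,u=np.mgrid[0:480,0:640];z=c['range_z']
    P=np.stack([(u-c['cx'])/c['fx']*z,-(v-c['cy'])/c['fy']*z,-z],-1)
    return P@c['T'][:3,:3].T+c['T'][:3,3]
def load(fn):
    return {k:v for k,v in np.load('pics/'+fn+'.npz').items()}
E
python3 - <<'E'
from h import *
for n in('top','side','wrist'):
    c=snap(n,n+'1.png');print(n,[float(c[k]) for k in('fx','fy','cx','cy')],[k for k in c]);print(c['T'].round(3))
s=ctrl.get_state();print(s)
E
```

```text
top [518.5884627257824, 518.5884627257824, 317.3272438243369, 240.55267756317545] ['pixels', 'range_z', 'fx', 'fy', 'cx', 'cy', 'T']
[[-0.008  0.985 -0.173  0.42 ]
 [-1.    -0.01  -0.013 -0.066]
 [-0.015  0.173  0.985  1.226]
 [ 0.     0.     0.     1.   ]]
side [440.2115327084826, 440.2115327084826, 316.7703119268827, 241.42597857809045] ['pixels', 'range_z', 'fx', 'fy', 'cx', 'cy', 'T']
[[ 1.     0.008 -0.001  0.603]
 [-0.006  0.634 -0.773 -0.726]
 [-0.006  0.773  0.634  0.649]
 [ 0.     0.     0.     1.   ]]
wrist [381.8175353111629, 381.8175353111629, 321.5162315397362, 238.96794698314068] ['pixels', 'range_z', 'fx', 'fy', 'cx', 'cy', 'mount', 'T']
[[ 0.338 -0.89  -0.306  0.148]
 [ 0.941  0.319  0.113  0.664]
 [-0.003 -0.327  0.945  0.373]
 [ 0.     0.     0.     1.   ]]
{'time': 0.15, 'qpos': array([ 1.07705079e+00,  2.86989498e-01,  1.57786158e+00,  9.62413291e-06,
        1.27858878e+00, -1.50008910e-01]), 'dq': array([-0.00175652, -0.00334247, -0.00536433, -0.00068101,  0.00265969,
        0.00085492]), 'joint_efforts': array([ 1.03380353e-03, -4.06602859e+01, -2.93140179e+01, -1.84166197e-04,
        3.97869866e-03, -6.03094236e-06]), 'eef_pos': array([0.22717804, 0.6350074 , 0.19613547]), 'tcp_rot': array([ 0.697307  , -0.12114244,  0.12072306, -0.69606997]), 'contact_force': array([-0.12787509, -0.06776439, -0.45208724]), 'wrist_torque': array([ 0.00111898, -0.06408326, -0.02381421]), 'opening': 1.001274718175854}
```

View pics/top1.png

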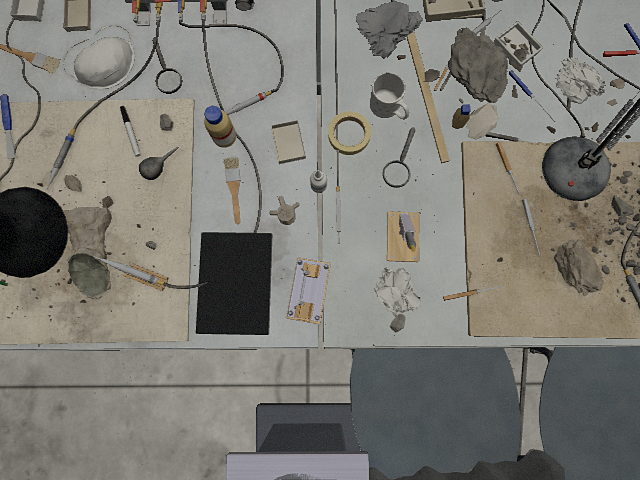

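View pics/side1.png

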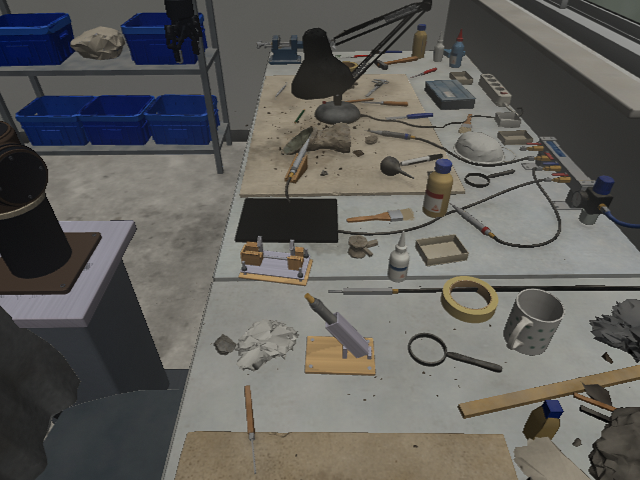

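View pics/wrist1.png

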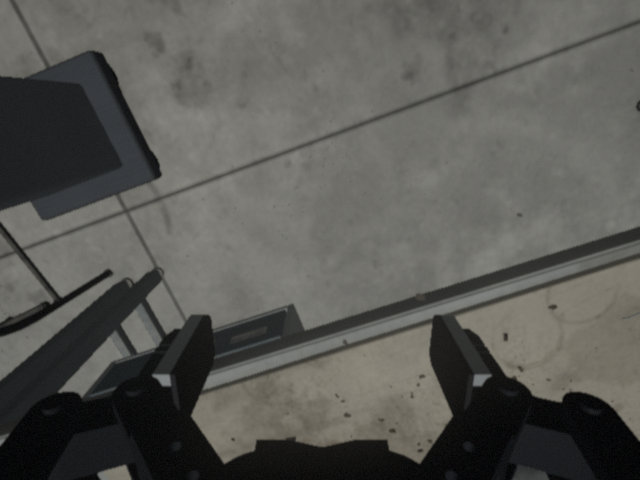

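Run:
```python
from h import *
c=load('top1');s=load('side1')
a=cv2.resize(c['pixels'][225:355,190:340],None,fx=4,fy=4,interpolation=cv2.INTER_CUBIC)
cv2.imwrite('pics/z1.png',a)
b=cv2.resize(s['pixels'][225:385,220:400],None,fx=4,fy=3.7,interpolation=cv2.INTER_CUBIC)
cv2.imwrite('pics/z2.png',b)
P=cloud(c)
t=c['pixels'][205:270,380:430];cv2.imwrite('pics/z3.png',cv2.resize(t,None,fx=8,fy=8,interpolation=cv2.INTER_CUBIC))
np.set_printoptions(linewidth=220,precision=3,suppress=True)
print((P[205:270:3,380:430:3,2]*1000).astype(int))
```

```text
[[ -6  -2   2   1   0   1  -2   1   4   3   1   1   0   0   3   0  -1]
 [  3   4   0  -2   1  -2   3   0  -2  -2   1   0   2   3   2  -7   1]
 [  2   1  -1   7   0  -1   2   2   2   2   2   2   3   0   3   0  -1]
 [  0  -3  -2   6   7  10  10  21  16  22  10   8   3   5   0   1   3]
 [  1   0   0  10   8   6   8  39  41  42  42   7   8   0  -2   0  -3]
 [  4   0   6   5   4   7   8  56  55  56  51   6   5   0   3   0   0]
 [ -3   0   1   9   5   9   6  56  69  73  69  10   8   0   2   2  -1]
 [  0   0   1   7   3   6   9  53  84  85  85  83   7   1   2  -4   0]
 [  0   0   0  13   8  11   8  53  99  97  99  98   6   0   1   1  -2]
 [  0   3   0  12   7  11   7  55 103  98  98 100   8   0   2   0   0]
 [  0   4  -1   8   8   5   8   7  97 109 114  99   8  -3   3  -3  -1]
 [  0   1   0  10   9   6   9   9  93 116 123 124   7  -1   4   0  -1]
 [  0   1  -2  10   4   9   6   5   6 128 137 141   8   2   0   4   2]
 [  0   0   2   7   7   5  10  10   7 135 138 144   8  -1   0  -1   2]
 [ -1  -3  -4   8  10   7  11   7  10  10 144 150   7   1   0  -2   0]
 [  0   0  -1   9   7   6   9  10   9  10   8 153   4   2   2  -1  -1]
 [  0   0   3  10  10   6   9   3   9   5  10   7   5  -3   0  -3   2]
 [  0   0   2   8  12   8   9   9  11   6   5   5   7  -1   2  -2   2]
 [  0   0   2   8  11  10   4  12   7   8   7   9  11  -3   1  -3   0]
 [  0  -1   1  -3  -6  -1   3  -2   3   4  -1   1   0   0  -1   0   0]
 [ -1   0  -3   3  -1   1   4  -2   1   4   4  -1  -2   1   0   0  -3]
 [  0  -1   3   0  -2   0  20  25   4  -2   0   3  -2   2   0   1   1]]
```

View pics/z1.png

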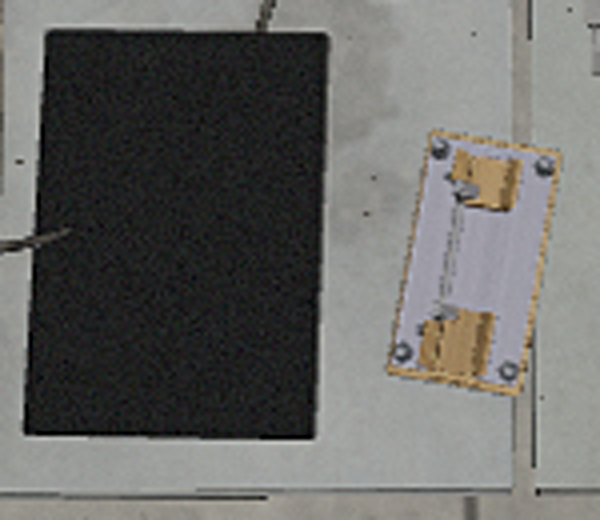

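View pics/z2.png

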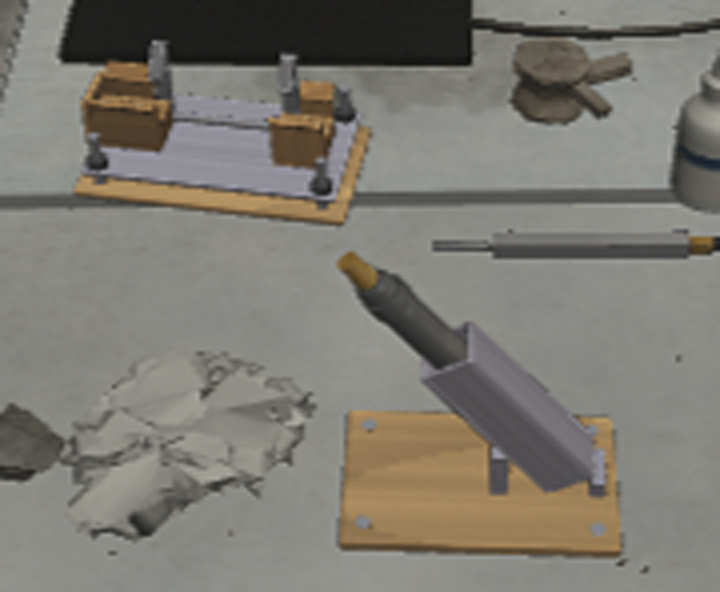

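View pics/z3.png

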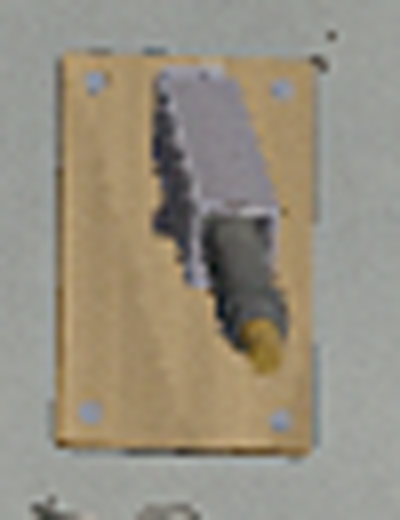

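Run:
```python
from h import *
np.set_printoptions(linewidth=200,precision=4,suppress=True)
c=load('top1');s=load('side1');P=cloud(c);Q=cloud(s)
def minr(m,z):
    k=max(cv2.findContours(m,cv2.RETR_EXTERNAL,cv2.CHAIN_APPROX_NONE)[0],key=cv2.contourArea)
    W=np.array([onz(c,u,v,z)[:2] for u,v in k[:,0]])
    return cv2.minAreaRect((W*1000).astype(np.float32))
px=c['pixels'].astype(int)
# mat
m=(px.max(2)<45).astype(np.uint8);m[:230]=0;m[345:]=0;m[:,:195]=0;m[:,275:]=0
print('mat',minr(m,.012))
h=cv2.cvtColor(c['pixels'],cv2.COLOR_BGR2HSV)
# stand foot: z height 4-12mm
def reg(u0,u1,v0,v1):
    r=np.zeros((480,640),bool);r[v0:v1,u0:u1]=1;return r
wood=((px[...,2]-px[...,0])>40)
m=(wood&reg(378,430,205,268)).astype(np.uint8)
m=cv2.morphologyEx(m,cv2.MORPH_CLOSE,np.ones((15,15)))
print('stand',minr(m,.008))
m=((wood|((P[...,2]>.006)))&reg(280,335,250,330)).astype(np.uint8);m=cv2.morphologyEx(m,cv2.MORPH_CLOSE,np.ones((5,5)))
cv2.imwrite('pics/m.png',m*255)
print('cradle foot',minr(m,.02))
print((P[252:328:3,282:334:2,2]*1000).astype(int))
# tube/scribe points
r=reg(378,430,205,268)&(P[...,2]>.03)
X=P[r]
for z in np.arange(.035,.16,.01):
    k=abs(X[:,2]-z)<.005
    if k.sum():print(z.round(3),k.sum(),X[k].mean(0),X[k,1].min(),X[k,1].max())
```

```text
mat ((535.339111328125, 147.05673217773438), (167.81163024902344, 238.2377471923828), 88.54399108886719)
stand ((642.3294677734375, -252.69607543945312), (73.85831451416016, 119.10588836669922), 87.62312316894531)
cradle foot ((522.9302368164062, -27.4271240234375), (89.0054931640625, 161.77090454101562), 82.4897689819336)
[[   3    0    0    0    0    2    1   -2    1    5    1    4   -4    0   -2    0    3    0 -754 -756 -748    0    1   -3   -1    1]
 [  -3   -1    0   -1    0   -5    0    0   -1    0    5    0    1    1    5    3    1    3 -753 -747 -753    0    4   -2    2    0]
 [   2    0    2    0   -2   -1   -2    1    6    7    6    5    0    0    4    4    1   -1 -749 -750 -756    0    0    5   -1    3]
 [  -1   -1    3    2   -2   -2   -4   -3   36   43   22   21   18   16   17   21    5    4    5    9 -749    2    1    0    1    1]
 [  -3    0    4   -1   -3   -4   -1    6   19   27   16   51   51   34   35   17   20   23   17   16   16   19   28   15    8   -1]
 [   1    2    1   -2    2   -1    0    6   19   19   22   54   52   34   37   36   39   36   55   51   19   2
[... 2975 characters left out ...]
04160007279274
0.075 35 [ 0.6531 -0.2505  0.0744] -0.26528163687576456 -0.24178414437351026
0.085 34 [ 0.6436 -0.2508  0.0857] -0.2655370499671678 -0.24116133306039286
0.095 56 [ 0.6355 -0.2517  0.0955] -0.2650415718779787 -0.24053816509496842
0.105 47 [ 0.6339 -0.2517  0.1036] -0.2636618271372405 -0.24180378025691468
0.115 21 [ 0.621  -0.25    0.1151] -0.259360042954457 -0.24362355741576008
0.125 16 [ 0.6146 -0.2505  0.1254] -0.25848496457028236 -0.24352113146649018
0.135 34 [ 0.6048 -0.2487  0.1362] -0.2593808898815762 -0.24221082412728023
0.145 32 [ 0.5982 -0.2514  0.1445] -0.2582534245202035 -0.24501627194165554
0.155 15 [ 0.5887 -0.2503  0.1533] -0.25346147342329484 -0.24718734668622805
```

```bash
cat >> h.py <<'E'
np.set_printoptions(linewidth=200,precision=4,suppress=True)
def pose():
    s=ctrl.get_state();return np.array(s['eef_pos']),R.from_quat(s['tcp_rot']).as_matrix(),s
def rot(y,z):
    y=np.array(y,float);y/=np.linalg.norm(y);z=np.array(z,float);z-=y*(z@y);z/=np.linalg.norm(z)
    return np.stack([np.cross(y,z),y,z],1)
def delta(p,Rm):
    p0,R0,s=pose();w=R.from_matrix(R0.T@Rm).as_rotvec();d=R0.T@(np.array(p)-p0)
    print('rotvec',w.round(4),'deg %.1f rows %.1f'%(np.degrees(np.linalg.norm(w)),np.degrees(np.linalg.norm(w))/7.16),'shift',d.round(4),'rows %.1f'%(np.linalg.norm(d)/.0417))
    return w,d
def st():
    p,Rm,s=pose();print('t %.2f'%s['time'],'p',p,'x',Rm[:,0],'y',Rm[:,1],'z',Rm[:,2],'\nq',s['qpos'],'F',np.array(s['contact_force']),'M',np.array(s['wrist_torque']),'op %.4f'%s['opening'])
E
python3 - <<'E'
from h import *
st()
c=ctrl.read_camera('wrist');print(np.array(c['mount']))
E
```

```text
t 0.15 p [0.2272 0.635  0.1961] x [ 0.9415 -0.337  -0.0003] y [-0.0009 -0.0016 -1.    ] z [ 0.337   0.9415 -0.0018] 
q [ 1.0771  0.287   1.5779  0.      1.2786 -0.15  ] F [-0.1279 -0.0678 -0.4521] M [ 0.0011 -0.0641 -0.0238] op 1.0013
[[ 0.0011 -0.9451 -0.3269 -0.0846]
 [ 0.0006  0.3269 -0.9451 -0.1769]
 [ 1.      0.0008  0.0009  0.0001]
 [ 0.      0.      0.      1.    ]]
```

Run:
```python
from h import *
t=np.radians(45);Rt=rot([-np.sin(t),0,-np.cos(t)],[0,1,0])
delta([.70,-.25,.26],Rt)
delta([.45,.45,.35],Rt)
```

```text
rotvec [-0.1336 -0.3264  0.777 ] deg 48.9 rows 6.8 shift [ 0.7434 -0.0628 -0.674 ] rows 24.1
rotvec [-0.1336 -0.3264  0.777 ] deg 48.9 rows 6.8 shift [ 0.2721 -0.1536 -0.0994] rows 7.9
```

Call:
jog_arm(
  deltas=[
    [[-0.013,-0.033,0.078],[0.027,-0.02,-0.01],1],
    [[-0.026,-0.065,0.155],[0.055,-0.04,-0.02],1],
    [[-0.04,-0.098,0.233],[0.09,-0.07,-0.03],1],
    [[-0.053,-0.13,0.31],[0.12,-0.1,-0.04],1],
    [[-0.067,-0.163,0.388],[0.15,-0.13,-0.05],1],
    [[-0.08,-0.195,0.466],[0.18,-0.153,-0.065],1],
    [[-0.093,-0.228,0.543],[0.21,-0.153,-0.08],1],
    [[-0.107,-0.26,0.62],[0.24,-0.153,-0.095],1],
    [[-0.12,-0.29,0.7],[0.27,-0.153,-0.11],1],
    [[-0.134,-0.326,0.777],[0.3,-0.153,-0.13],1],
  ],
)

```text
time: 1.03
eef_pos: [0.4675, 0.4104, 0.3496]
tcp_rot: [-0.653, 0.271, 0.272, 0.653]
contact_force: [0.1, 0.1, -1.1]
opening: 0.997
```

Run:
```python
from h import *
t=np.radians(45);Rt=rot([-np.sin(t),0,-np.cos(t)],[0,1,0])
st()
delta([.69,-.25,.28],Rt)
```

```text
t 1.03 p [0.4675 0.4104 0.3496] x [ 0.705   0.0013 -0.7092] y [-0.7092  0.0006 -0.705 ] z [-0.0005  1.      0.0013] 
q [ 0.4215  0.4955  1.1805  0.3614  2.1765 -1.0539] F [ 0.1161  0.0926 -1.0659] M [ 0.0207 -0.3516 -0.0351] op 0.9971
rotvec [-0.0006  0.0013 -0.0029] deg 0.2 rows 0.0 shift [ 0.2054 -0.1091 -0.6606] rows 16.8
```

Call:
jog_arm(
  deltas=[
    [[0,0,0],[0.012,-0.007,-0.039],1],
    [[0,0,0],[0.024,-0.013,-0.078],1],
    [[0,0,0],[0.036,-0.02,-0.117],1],
    [[0,0,0],[0.049,-0.026,-0.157],1],
    [[0,0,0],[0.061,-0.032,-0.196],1],
    [[0,0,0],[0.073,-0.039,-0.235],1],
    [[0,0,0],[0.085,-0.045,-0.275],1],
    [[0,0,0],[0.098,-0.052,-0.314],1],
    [[0,0,0],[0.11,-0.058,-0.353],1],
    [[0,0,0],[0.12,-0.065,-0.39],1],
  ],
)

```text
time: 1.87
eef_pos: [0.5986, 0.0184, 0.3088]
tcp_rot: [-0.652, 0.272, 0.272, 0.653]
contact_force: [1.2, 0.8, -0.6]
opening: 1.0
```

Call:
jog_arm(
  deltas=[
    [[0,0,0],[0.012,-0.007,-0.039],1],
    [[0,0,0],[0.024,-0.013,-0.078],1],
    [[0,0,0],[0.036,-0.02,-0.117],1],
    [[0,0,0],[0.049,-0.026,-0.157],1],
    [[0,0,0],[0.061,-0.032,-0.196],1],
    [[0,0,0],[0.073,-0.039,-0.235],0.7],
    [[0,0,0],[0.085,-0.045,-0.271],0.7],
    [[0,0,0],[0.085,-0.045,-0.271],0.7],
  ],
)

```text
time: 2.53
eef_pos: [0.6898, -0.2607, 0.2725]
tcp_rot: [-0.651, 0.276, 0.272, 0.653]
contact_force: [0.2, -0.3, -2.6]
opening: 0.7
```

Run:
```python
from h import *
st()
c=snap('wrist','w2.png')
```

```text
t 2.53 p [ 0.6898 -0.2607  0.2725] x [ 0.7001 -0.0039 -0.714 ] y [-0.714   0.0061 -0.7001] z [0.0071 1.     0.0015] 
q [-0.3948  0.9212  0.6788 -0.358   2.2661 -2.0855] F [ 0.2415 -0.3057 -2.5833] M [ 0.0143 -0.4129 -0.0061] op 0.7003
```

View pics/w2.png

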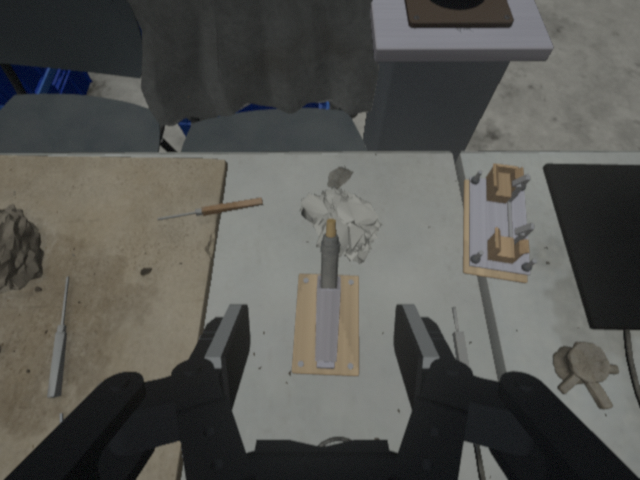

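Run:
```python
from h import *
c=load('w2');P=cloud(c)
cv2.imwrite('pics/w2z.png',cv2.resize(c['pixels'][205:385,280:375],None,fx=5,fy=3.3,interpolation=cv2.INTER_CUBIC))
for v in range(215,372,6):
    z=P[v,290:365,2]
    # elevated above foot
    i=np.where((z>.03)&(z<.2))[0]+290
    if len(i)<3: print(v,'-');continue
    X=P[v,i]
    k=i[:];g=c['pixels'][v,int(i.mean())]
    print(v,i.min(),i.max(),X[:,0].mean().round(4),'y %.4f %.4f mid %.4f'%(X[:,1].min(),X[:,1].max(),(X[:,1].min()+X[:,1].max())/2),'z %.4f'%X[:,2].mean(),g)
```

```text
215 331 352 0.5104 y -0.2467 -0.2197 mid -0.2332 z 0.0310 [141 146 146]
221 326 336 0.5819 y -0.2556 -0.2405 mid -0.2480 z 0.1435 [ 70 101 116]
227 320 335 0.5862 y -0.2610 -0.2473 mid -0.2541 z 0.1396 [ 79 109 124]
233 324 336 0.595 y -0.2573 -0.2461 mid -0.2517 z 0.1443 [ 78 108 123]
239 322 338 0.6 y -0.2593 -0.2444 mid -0.2518 z 0.1419 [87 88 86]
245 321 354 0.6017 y -0.2602 -0.2191 mid -0.2397 z 0.1327 [81 84 83]
251 321 339 0.6084 y -0.2603 -0.2433 mid -0.2518 z 0.1338 [78 81 80]
257 321 338 0.6116 y -0.2603 -0.2440 mid -0.2521 z 0.1272 [84 87 87]
263 321 337 0.6155 y -0.2603 -0.2450 mid -0.2527 z 0.1221 [86 89 89]
269 321 337 0.6194 y -0.2603 -0.2449 mid -0.2526 z 0.1165 [84 88 87]
275 318 339 0.6215 y -0.2634 -0.2420 mid -0.2527 z 0.1061 [86 89 89]
281 317 340 0.6262 y -0.2644 -0.2414 mid -0.2529 z 0.1018 [89 93 94]
287 317 340 0.6312 y -0.2644 -0.2420 mid -0.2532 z 0.0985 [94 96 96]
293 317 340 0.6382 y -0.2644 -0.2421 mid -0.2532 z 0.1009 [122 120 122]
299 316 339 0.6422 y -0.2655 -0.2429 mid -0.2542 z 0.0946 [121 119 120]
305 316 339 0.6465 y -0.2655 -0.2427 mid -0.2541 z 0.0885 [121 118 120]
311 316 339 0.6509 y -0.2656 -0.2426 mid -0.2541 z 0.0826 [121 119 120]
317 316 338 0.6552 y -0.2657 -0.2435 mid -0.2546 z 0.0762 [120 117 119]
323 316 338 0.6598 y -0.2658 -0.2434 mid -0.2546 z 0.0700 [121 119 120]
329 316 337 0.6644 y -0.2659 -0.2443 mid -0.2551 z 0.0634 [120 119 119]
335 316 337 0.669 y -0.2660 -0.2442 mid -0.2551 z 0.0566 [120 117 119]
341 315 337 0.6737 y -0.2671 -0.2440 mid -0.2556 z 0.0495 [122 119 120]
347 315 336 0.6786 y -0.2672 -0.2450 mid -0.2561 z 0.0429 [121 118 120]
353 315 336 0.6836 y -0.2673 -0.2449 mid -0.2561 z 0.0358 [120 118 120]
359 -
365 -
371 -
```

View pics/w2z.png

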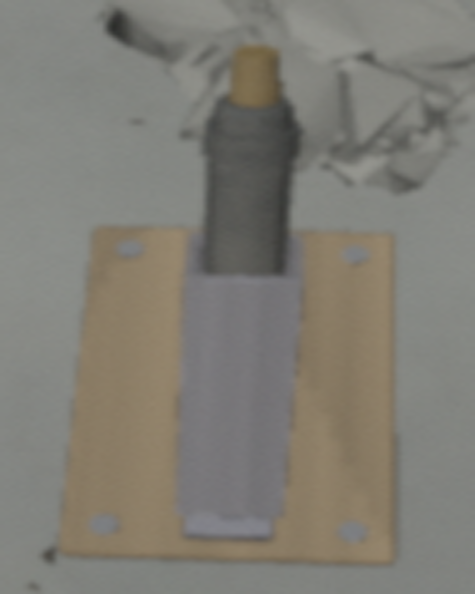

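Run:
```python
from h import *
for n,rg in(('w2',(285,372,268,380)),('top1',(378,430,205,268))):
    c=load(n);P=cloud(c);px=c['pixels'].astype(int)
    wood=(px[...,2]-px[...,0])>(20 if n=='w2' else 40)
    m=np.zeros((480,640),np.uint8);u0,u1,v0,v1=rg
    m[v0:v1,u0:u1]=wood[v0:v1,u0:u1];
    m=cv2.morphologyEx(m,cv2.MORPH_OPEN,np.ones((3,3)))
    pts=np.argwhere(m)[:,::-1];hull=cv2.convexHull(pts)[:,0]
    W=np.array([onz(c,u,v,.008)[:2] for u,v in hull])
    print(n,cv2.minAreaRect((W*1000).astype(np.float32)))
    # left/right edges by rows
    L=[];Rr=[]
    for v in range(v0+8,v1-8):
        i=np.where(m[v])[0]
        if len(i)>5:
            L.append(onz(c,i.min()-.5,v,.008)[:2]);Rr.append(onz(c,i.max()+.5,v,.008)[:2])
    for E in(L,Rr):
        E=np.array(E);k=np.polyfit(E[:,0],E[:,1],1)
        for _ in range(3):
            r=abs(np.polyval(k,E[:,0])-E[:,1]);E=E[r<.002+0*r];k=np.polyfit(E[:,0],E[:,1],1)
        print(' edge slope dy/dx',k[0],len(E),np.polyval(k,.64))
c=load('w2')
# tube top mid line via colour edges: subpixel-ish
g=cv2.cvtColor(c['pixels'],cv2.COLOR_BGR2GRAY).astype(float)
```

```text
w2 ((642.2122802734375, -254.19581604003906), (74.89822387695312, 119.3728256225586), 87.09234619140625)
 edge slope dy/dx -0.04935041769165443 96 -0.2915336336693431
 edge slope dy/dx -0.050673612675806834 96 -0.21600754845135206
top1 ((642.3294677734375, -252.696044921875), (73.8582992553711, 119.10590362548828), 87.62312316894531)
 edge slope dy/dx -0.06483933438361252 34 -0.2156886140718277
 edge slope dy/dx -0.04167396256894081 34 -0.29074756595542933
```

```bash
cat >> h.py <<'E'
psi=.05
U=np.array([-.574*np.cos(psi),.574*np.sin(psi),.819])
TY=np.array([-.819*np.cos(psi),.819*np.sin(psi),-.574])
RG=rot(TY,[np.sin(psi),np.cos(psi),0])
E
python3 - <<'E'
from h import *
G=np.array([.6085,-.2522,.120])
delta(G-.07*TY,RG)
E
```

```text
rotvec [0.0322 0.0313 0.1639] deg 9.7 rows 1.4 shift [0.0643 0.0966 0.0017] rows 2.8
```

Call:
jog_arm(
  deltas=[
    [[0.01,0.01,0.05],[0.016,0.024,0],0.7],
    [[0.02,0.02,0.1],[0.032,0.048,0.001],0.6],
    [[0.032,0.031,0.164],[0.05,0.075,0.002],0.6],
    [[0.032,0.031,0.164],[0.064,0.0966,0.002],0.6],
    [[0.032,0.031,0.164],[0.064,0.0966,0.002],0.6],
    [[0.032,0.031,0.164],[0.064,0.0966,0.002],0.6],
  ],
)

```text
time: 3.08
eef_pos: [0.6647, -0.2534, 0.1588]
tcp_rot: [-0.618, 0.343, 0.313, 0.635]
contact_force: [-0.2, -0.5, 0.5]
opening: 0.598
```

Run:
```python
from h import *
st()
G=np.array([.6085,-.2522,.120])
delta(G-.07*TY,RG)
c=snap('wrist','w3.png')
P=cloud(c)
p,Rm,s=pose()
Q=(P-p)@Rm
# points near scribe: in tool coordinates
for v in range(180,440,8):
    q=Q[v,200:440];i=np.where((abs(q[:,2])<.03)&(P[v,200:440,2]>.03)&(P[v,200:440,2]<.17)&(q[:,1]>.03))[0]
    if len(i)>3:
        print(v,i.min()+200,i.max()+200,'z %.4f %.4f mid %.4f'%(q[i,2].min(),q[i,2].max(),(q[i,2].min()+q[i,2].max())/2),'x %.4f ymin %.4f'%(q[i,0].mean(),np.percentile(q[i,1],10)),c['pixels'][v,int(i.mean()+200)])
```

```text
t 3.08 p [ 0.6647 -0.2534  0.1588] x [ 0.569  -0.0262 -0.8219] y [-0.8209  0.0412 -0.5696] z [0.0488 0.9988 0.0019] 
q [-0.3953  1.0213  0.7812 -0.3631  2.2421 -2.0072] F [-0.2272 -0.4597  0.4727] M [-0.082  -0.3769 -0.0276] op 0.5977
rotvec [-0.0001  0.0022 -0.0053] deg 0.3 rows 0.0 shift [-0.0005 -0.0017 -0.0016] rows 0.1
180 313 326 z -0.0046 0.0037 mid -0.0005 x -0.0385 ymin 0.0699 [ 70  97 110]
188 313 326 z -0.0046 0.0037 mid -0.0005 x -0.0339 ymin 0.0667 [ 79 109 124]
196 312 333 z -0.0053 0.0132 mid 0.0039 x -0.0181 ymin 0.0661 [ 70 100 116]
204 309 339 z -0.0073 0.0192 mid 0.0059 x -0.0122 ymin 0.0666 [67 83 90]
212 308 346 z -0.0080 0.0261 mid 0.0090 x -0.0069 ymin 0.0636 [67 70 68]
220 306 333 z -0.0093 0.0084 mid -0.0004 x -0.0138 ymin 0.0611 [83 86 86]
228 306 332 z -0.0094 0.0078 mid -0.0008 x -0.0084 ymin 0.0614 [80 83 81]
236 307 331 z -0.0089 0.0072 mid -0.0008 x -0.0026 ymin 0.0626 [86 90 90]
244 307 331 z -0.0089 0.0073 mid -0.0008 x 0.0030 ymin 0.0629 [86 90 89]
252 307 331 z -0.0090 0.0074 mid -0.0008 x 0.0087 ymin 0.0623 [86 90 90]
260 307 331 z -0.0091 0.0074 m
[... 628 characters left out ...]
73 [124 121 123]
332 303 335 z -0.0120 0.0103 mid -0.0008 x 0.0660 ymin 0.0576 [125 122 124]
340 303 335 z -0.0122 0.0104 mid -0.0009 x 0.0726 ymin 0.0575 [124 121 123]
348 303 335 z -0.0123 0.0105 mid -0.0009 x 0.0791 ymin 0.0575 [124 121 123]
356 303 335 z -0.0123 0.0106 mid -0.0009 x 0.0859 ymin 0.0575 [124 122 123]
364 303 335 z -0.0125 0.0107 mid -0.0009 x 0.0928 ymin 0.0575 [123 120 122]
372 304 335 z -0.0118 0.0107 mid -0.0005 x 0.0995 ymin 0.0571 [123 121 122]
380 304 335 z -0.0120 0.0109 mid -0.0005 x 0.1065 ymin 0.0573 [123 120 123]
388 304 334 z -0.0120 0.0102 mid -0.0009 x 0.1137 ymin 0.0573 [124 121 123]
396 304 333 z -0.0121 0.0095 mid -0.0013 x 0.1206 ymin 0.0572 [122 119 121]
```

View pics/w3.png

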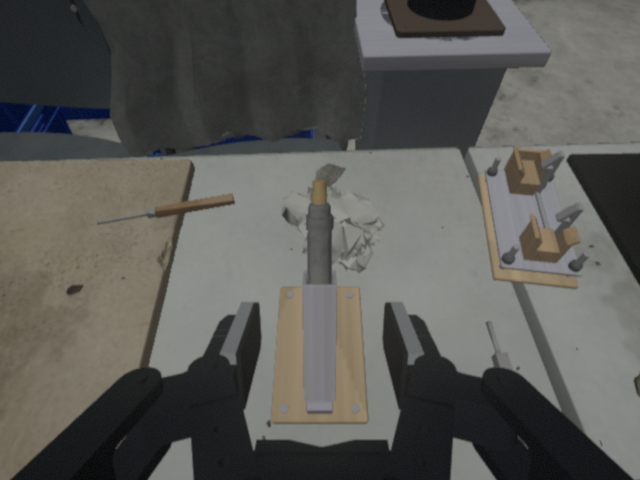

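Call:
jog_arm(
  deltas=[
    [[0,0,0],[0,0.02,-0.0003],0.6],
    [[0,0,0],[0,0.04,-0.0007],0.6],
    [[0,0,0],[0,0.06,-0.0007],0.6],
    [[0,0,0],[0,0.0785,-0.0007],0.6],
    [[0,0,0],[0,0.0785,-0.0007],0.5],
    [[0,0,0],[0,0.0785,-0.0007],0.4],
    [[0,0,0],[0,0.0785,-0.0007],0.3],
    [[0,0,0],[0,0.0785,-0.0007],0.3],
  ],
  force=25,
)

```text
time: 3.8
eef_pos: [0.6038, -0.2521, 0.1201]
tcp_rot: [-0.621, 0.34, 0.309, 0.635]
contact_force: [0.4, -0.2, 0.6]
opening: 0.299
```

Run:
```python
from h import *
st()
c=snap('wrist','w4.png')
P=cloud(c)
p,Rm,s=pose()
Q=(P-p)@Rm
for v in range(180,440,12):
    q=Q[v,250:400];i=np.where((abs(q[:,2])<.03)&(P[v,250:400,2]>.03)&(P[v,250:400,2]<.17)&(abs(q[:,1]+.008)<.02))[0]
    if len(i)>3:
        print(v,i.min()+250,i.max()+250,'z %.4f %.4f'%(q[i,2].min(),q[i,2].max()),'x %.4f ymin %.4f'%(q[i,0].mean(),np.percentile(q[i,1],10)))
cv2.imwrite('pics/w4z.png',cv2.resize(c['pixels'][150:450,220:420],None,fx=3,fy=2,interpolation=cv2.INTER_CUBIC))
```

```text
t 3.80 p [ 0.6038 -0.2521  0.1201] x [ 0.578  -0.0303 -0.8155] y [-0.8146  0.038  -0.5788] z [ 0.0485  0.9988 -0.0027] 
q [-0.4206  0.8959  1.0578 -0.3483  2.0804 -1.9662] F [ 0.3568 -0.1782  0.5615] M [-0.0503 -0.3942  0.0079] op 0.2990
216 312 331 z -0.0043 0.0046 x -0.0374 ymin -0.0080
228 312 331 z -0.0043 0.0046 x -0.0320 ymin -0.0097
240 311 332 z -0.0048 0.0051 x -0.0262 ymin -0.0102
252 306 337 z -0.0073 0.0076 x -0.0209 ymin -0.0120
264 303 341 z -0.0088 0.0097 x -0.0149 ymin -0.0125
276 303 340 z -0.0089 0.0091 x -0.0095 ymin -0.0144
288 305 338 z -0.0080 0.0083 x -0.0025 ymin -0.0128
300 306 338 z -0.0075 0.0085 x 0.0036 ymin -0.0136
312 306 337 z -0.0077 0.0079 x 0.0103 ymin -0.0132
324 306 337 z -0.0078 0.0079 x 0.0169 ymin -0.0133
336 300 343 z -0.0114 0.0116 x 0.0260 ymin -0.0132
348 299 344 z -0.0113 0.0115 x 0.0318 ymin -0.0132
360 299 345 z -0.0110 0.0117 x 0.0338 ymin -0.0184
372 299 344 z -0.0113 0.0114 x 0.0410 ymin -0.0183
384 299 344 z -0.0115 0.0115 x 0.0484 ymin -0.0182
396 300 344 z -0.0111 0.0117 x 0.0561 ymin -0.0179
408 300 344 z -0.0112 0.0118 x 0.0638 ymin -0.0182
420 300 343 z -0.0114 0.0114 x 0.0716 ymin -0.0183
432 301 343 z -0.0110 0.0115 x 0.0799 ymin -0.0184
```

View pics/w4.png

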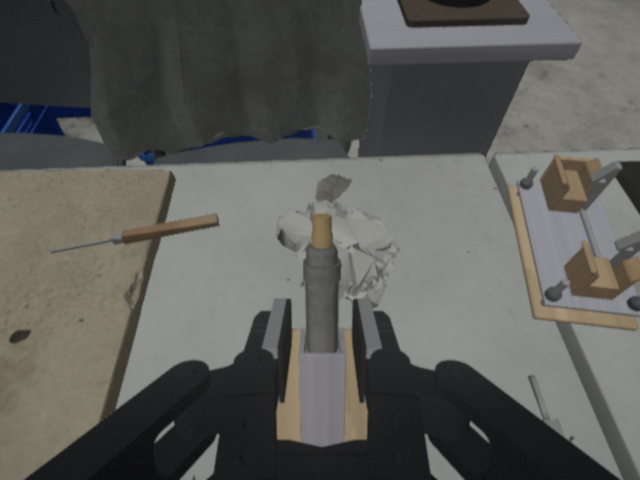

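Call:
jog_arm(
  deltas=[
    [[0,0,0],[0.006,0.002,0],0.28],
    [[0,0,0],[0.006,0.002,0],0.25],
    [[0,0,0],[0.006,0.002,0],0.23],
    [[0,0,0],[0.006,0.002,0],0.21],
    [[0,0,0],[0.006,0.002,0],0.19],
    [[0,0,0],[0.006,0.002,0],0.17],
    [[0,0,0],[0.006,0.002,0],0.12],
    [[0,0,0],[0.006,0.002,0],0.05],
    [[0,0,0],[0.006,0.002,0],0.0],
  ],
  force=30,
)

```text
time: 4.6
eef_pos: [0.6053, -0.2521, 0.1134]
tcp_rot: [-0.621, 0.34, 0.309, 0.635]
contact_force: [0.8, -0.5, -0.6]
opening: 0.005
```

Run:
```python
from h import *
st()
c=snap('wrist','w5.png')
P=cloud(c)
p,Rm,s=pose()
Q=(P-p)@Rm
for v in range(180,440,12):
    q=Q[v,250:400];i=np.where((abs(q[:,2])<.03)&(P[v,250:400,2]>.03)&(P[v,250:400,2]<.17)&(abs(q[:,1]+.008)<.02))[0]
    if len(i)>3:
        print(v,i.min()+250,i.max()+250,'z %.4f %.4f'%(q[i,2].min(),q[i,2].max()),'x %.4f ymin %.4f'%(q[i,0].mean(),np.percentile(q[i,1],10)))
print(RG.T@Rm, U, -Rm[:,0])
```

```text
t 4.60 p [ 0.6053 -0.2521  0.1134] x [ 0.5773 -0.0299 -0.816 ] y [-0.8151  0.0383 -0.578 ] z [ 0.0485  0.9988 -0.0023] 
q [-0.4199  0.9069  1.0527 -0.3468  2.076  -1.9636] F [ 0.7637 -0.4818 -0.5669] M [-0.0078 -0.4163  0.0045] op 0.0052
204 312 331 z -0.0041 0.0046 x -0.0435 ymin -0.0104
216 312 331 z -0.0041 0.0046 x -0.0382 ymin -0.0121
228 311 332 z -0.0046 0.0051 x -0.0325 ymin -0.0121
240 306 337 z -0.0070 0.0074 x -0.0273 ymin -0.0138
252 302 341 z -0.0090 0.0094 x -0.0214 ymin -0.0146
264 303 341 z -0.0085 0.0095 x -0.0162 ymin -0.0162
276 305 338 z -0.0078 0.0081 x -0.0096 ymin -0.0147
288 305 338 z -0.0079 0.0082 x -0.0036 ymin -0.0153
408 317 326 z -0.0022 0.0024 x 0.0613 ymin -0.0205
420 316 327 z -0.0028 0.0030 x 0.0697 ymin -0.0196
432 314 329 z -0.0039 0.0041 x 0.0776 ymin -0.0201
[[ 1.      0.005   0.001 ]
 [-0.005   1.      0.0025]
 [-0.001  -0.0025  1.    ]] [-0.5733  0.0287  0.819 ] [-0.5772  0.0299  0.816 ]
```

View pics/w5.png

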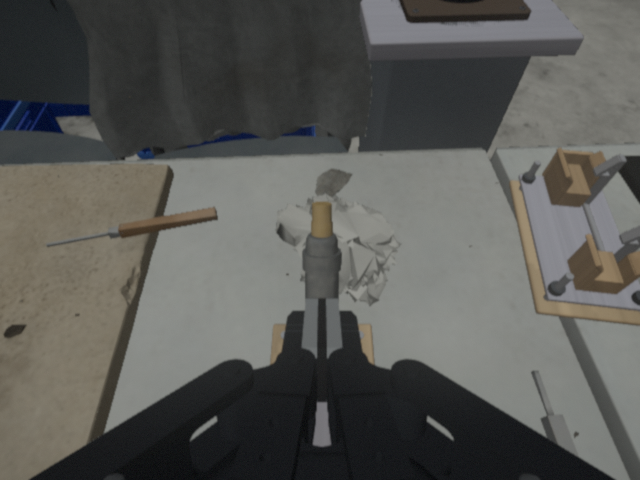

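Run:
```python
from h import *
c=load('w5')
p,Rm,s=pose()
Q=(cloud(c)-p)@Rm
for v in range(285,440,10):
    print(v,c['range_z'][v,322].round(4),'y',Q[v,290:356:6,1].round(3),'x',Q[v,322,0].round(3))
cv2.imwrite('pics/w5z.png',cv2.resize(c['pixels'][190:450,240:400],None,fx=4,fy=2.3,interpolation=cv2.INTER_CUBIC))
snap('side','s5.png')
d=load('s5')
cv2.imwrite('pics/s5z.png',cv2.resize(d['pixels'][200:400,230:430],None,fx=4,fy=3,interpolation=cv2.INTER_CUBIC))
```

```text
285 0.1784 y [ 0.115  0.113  0.114 -0.012 -0.014 -0.014 -0.016 -0.013 -0.01   0.095  0.103] x -0.006
295 0.1802 y [ 0.106  0.107  0.107 -0.011 -0.015 -0.015 -0.015 -0.013 -0.009  0.107  0.106] x -0.001
305 0.1491 y [ 0.1    0.1    0.1   -0.045 -0.044 -0.044 -0.044 -0.045 -0.044  0.1    0.099] x -0.011
315 0.142 y [-0.045 -0.045 -0.045 -0.052 -0.051 -0.051 -0.051 -0.051 -0.052 -0.044 -0.046] x -0.011
325 0.1347 y [-0.052 -0.052 -0.052 -0.059 -0.06  -0.058 -0.058 -0.058 -0.058 -0.052 -0.052] x -0.012
335 0.1292 y [-0.059 -0.06  -0.059 -0.065 -0.065 -0.066 -0.065 -0.065 -0.065 -0.059 -0.177] x -0.012
345 0.1241 y [-0.064 -0.065 -0.07  -0.07  -0.071 -0.071 -0.07  -0.07  -0.071 -0.065 -0.064] x -0.011
355 0.1234 y [-0.079 -0.08  -0.079 -0.077 -0.077 -0.073 -0.071 -0.077 -0.077 -0.08  -0.079] x -0.009
365 0.1253 y [-0.082 -0.082 -0.082 -0.082 -0.081 -0.071 -0.072 -0.083 -0.082 -0.081 -0.083] x -0.005
375 0.1269 y [-0.086 -0.087 -0.086 -0.087 -0.081 -0.072 -0.072 -0.087 -0.086 -0.087 -0.086] x -0.0
385 0.1285 y [-0.091 -0.089 -0.091 -0.09  -0.081 -0.072 -0.071 -0.089 -0.091 -0.091 -0.09 ] x 0.004
395 0.1296 y [-0.1   -0.099 -0.1   -0.095 -0.082 -0.072 -0.071 -0.089 -0.1   -0.101 -0.1  ] x 0.008
405 0.196 y [-0.104 -0.103 -0.104 -0.096 -0.082 -0.02  -0.02  -0.083 -0.101 -0.103 -0.104] x 0.06
415 0.1977 y [-0.107 -0.106 -0.106 -0.096 -0.081 -0.02  -0.019 -0.083 -0.102 -0.106 -0.107] x 0.066
425 0.2003 y [-0.11  -0.109 -0.107 -0.086 -0.083 -0.02  -0.019 -0.085 -0.102 -0.109 -0.11 ] x 0.073
435 0.2022 y [-0.112 -0.113 -0.107 -0.088 -0.019 -0.021 -0.019 -0.088 -0.103 -0.112 -0.112] x 0.08
```

View pics/w5z.png

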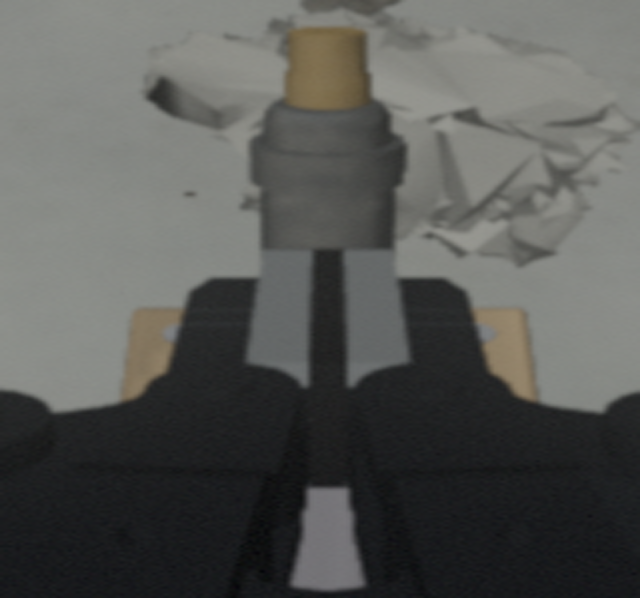

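View pics/s5z.png

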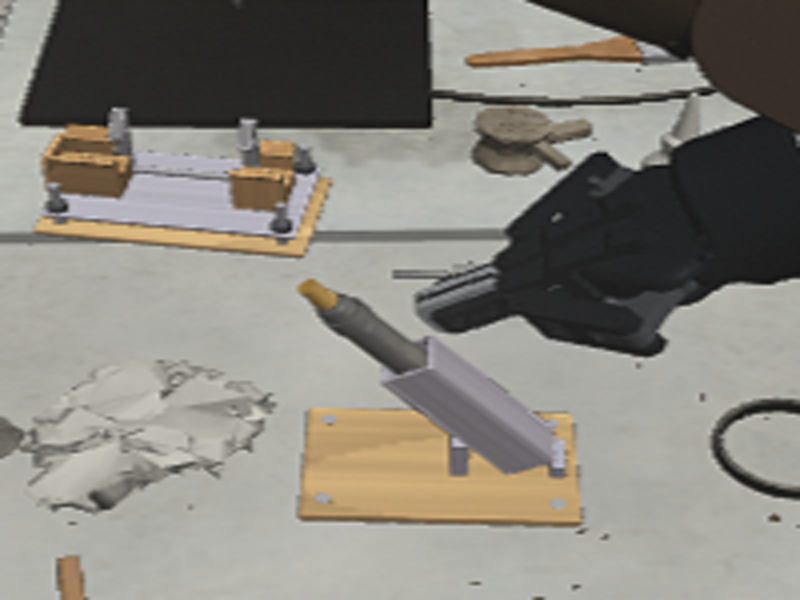

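Run:
```python
from h import *
d=load('s5');P=cloud(d)
p,Rm,s=pose();Q=(P-p)@Rm
for u,v in((335,300),(337,299),(340,300),(345,302),(350,295),(338,303),(345,307)):
    print(u,v,d['pixels'][v,u],P[v,u],'tool',Q[v,u])
c=snap('top','t5.png');Pt=cloud(c);Qt=(Pt-p)@Rm
cv2.imwrite('pics/t5z.png',cv2.resize(c['pixels'][190:290,360:460],None,fx=6,fy=6,interpolation=cv2.INTER_CUBIC))
for v in range(215,250,2):
    i=np.arange(395,425)
    k=(c['pixels'][v,i].max(1)<50)
    print(v,''.join('#' if a else '.' for a in k), 'min tooly of dark',Qt[v,i[k],1].max() if k.any() else None)
```

```text
335 300 [96 95 93] [ 0.6311 -0.2538  0.1433] tool [-0.0095 -0.0383 -0.0005]
337 299 [81 78 78] [ 0.634  -0.2556  0.1475] tool [-0.0112 -0.0432 -0.0022]
340 300 [114 112 110] [ 0.6383 -0.261   0.151 ] tool [-0.0114 -0.049  -0.0074]
345 302 [46 44 44] [ 0.6457 -0.2655  0.1513] tool [-0.0072 -0.0553 -0.0115]
350 295 [119 117 115] [ 0.6531 -0.2617  0.1625] tool [-0.0122 -0.0677 -0.0073]
338 303 [74 74 72] [ 0.6354 -0.2616  0.1449] tool [-0.0081 -0.043  -0.008 ]
345 307 [42 42 42] [ 0.6461 -0.2656  0.1401] tool [ 0.0022 -0.0492 -0.0115]
215 .......................##..... min tooly of dark -0.07061955291185401
217 .......................#...... min tooly of dark -0.06563296791278661
219 .......................#...... min tooly of dark -0.06097741673866597
221 ......................##...... min tooly of dark -0.05758503654765116
223 ......................##...... min tooly of dark -0.05316880270880781
225 ......................#....... min tooly of dark -0.04732547451512192
227 .................#....#....... min tooly of dark -0.04272750620812448
229 .................#............ min tooly of dark -0.038702791726060164
231 .............................. min tooly of dark None
233 .............................. min tooly of dark None
235 .............................. min tooly of dark None
237 .............................. min tooly of dark None
239 .............................. min tooly of dark None
241 .............................. min tooly of dark None
243 .............................. min tooly of dark None
245 .............#................ min tooly of dark -0.00860390645155848
247 .............................. min tooly of dark None
249 .............................. min tooly of dark None
```

View pics/t5z.png

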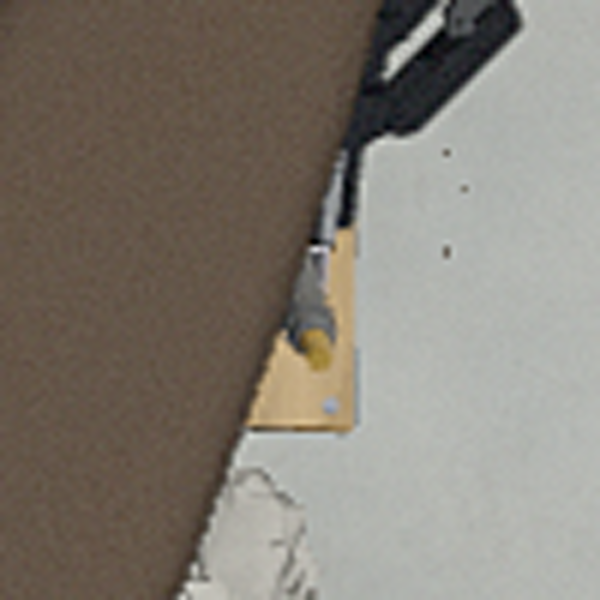

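Call:
jog_arm(
  deltas=[
    [[0,0,0],[0,0,0],0.4],
    [[0,0,0],[0,0,0],0.4],
    [[0,0,0],[0,0,0],0.4],
    [[0,0,0],[0,0,0],0.4],
    [[0,0,0],[0,0.01,0],0.4],
    [[0,0,0],[0,0.02,0],0.4],
    [[0,0,0],[0,0.03,0],0.4],
    [[0,0,0],[0,0.042,0],0.4],
    [[0,0,0],[0,0.042,0],0.3],
    [[0,0,0],[0,0.042,0],0.28],
  ],
)

```text
time: 5.58
eef_pos: [0.5707, -0.2504, 0.0888]
tcp_rot: [-0.62, 0.341, 0.31, 0.635]
contact_force: [-0.0, -0.1, 0.4]
opening: 0.279
```

```bash
cat > ck.py <<'E'
from h import *
import sys
st()
c=snap('wrist',sys.argv[1])
P=cloud(c)
p,Rm,s=pose()
Q=(P-p)@Rm
for v in range(150,440,12):
    q=Q[v,240:410];i=np.where((abs(q[:,2])<.03)&(P[v,240:410,2]>.03)&(P[v,240:410,2]<.17)&(abs(q[:,1]+.05)<.025))[0]
    if len(i)>3:
        print(v,i.min()+240,i.max()+240,'z %.4f %.4f'%(q[i,2].min(),q[i,2].max()),'x %.4f ymin %.4f'%(q[i,0].mean(),np.percentile(q[i,1],10)))
E
python3 ck.py w6.png
```

```text
t 5.58 p [ 0.5707 -0.2504  0.0888] x [ 0.5763 -0.0295 -0.8167] y [-0.8158  0.0388 -0.577 ] z [ 0.0488  0.9988 -0.0017] 
q [-0.435   0.8604  1.1788 -0.3459  1.9979 -1.9481] F [-0.0011 -0.1289  0.422 ] M [ 0.0219 -0.4025  0.0055] op 0.2789
234 309 334 z -0.0040 0.0047 x -0.0432 ymin -0.0525
246 309 334 z -0.0040 0.0048 x -0.0390 ymin -0.0530
258 308 335 z -0.0044 0.0052 x -0.0347 ymin -0.0534
270 304 339 z -0.0060 0.0067 x -0.0299 ymin -0.0539
282 300 342 z -0.0075 0.0078 x -0.0264 ymin -0.0556
294 297 347 z -0.0085 0.0099 x -0.0217 ymin -0.0564
306 274 369 z -0.0180 0.0188 x -0.0148 ymin -0.0577
318 256 387 z -0.0249 0.0259 x -0.0106 ymin -0.0574
330 252 391 z -0.0251 0.0258 x -0.0081 ymin -0.0611
342 248 395 z -0.0253 0.0257 x -0.0062 ymin -0.0682
354 275 367 z -0.0146 0.0151 x -0.0005 ymin -0.0707
366 279 408 z -0.0133 0.0278 x 0.0045 ymin -0.0711
378 279 363 z -0.0134 0.0138 x 0.0124 ymin -0.0703
390 280 363 z -0.0133 0.0139 x 0.0178 ymin -0.0706
402 292 363 z -0.0113 0.0139 x 0.0255 ymin -0.0567
414 291 352 z -0.0111 0.0118 x 0.0248 ymin -0.0619
426 291 351 z -0.0114 0.0115 x 0.0307 ymin -0.0618
438 292 351 z -0.0111 0.0117 x 0.0367 ymin -0.0618
```

View pics/w6.png

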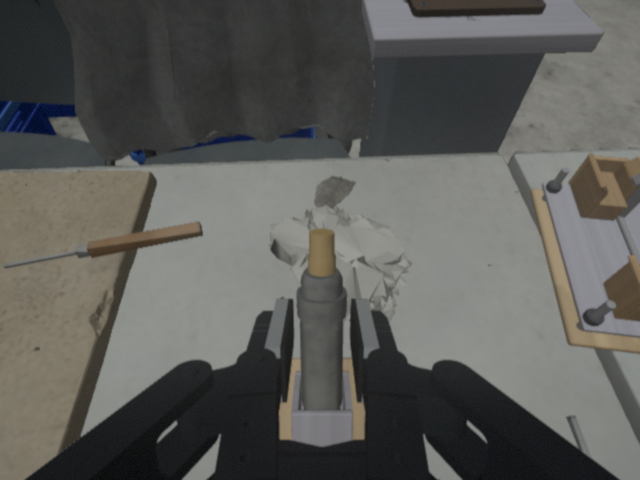

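Call:
jog_arm(
  deltas=[
    [[0,0,0],[0.002,0,0],0.26],
    [[0,0,0],[0.002,0,0],0.24],
    [[0,0,0],[0.002,0,0],0.22],
    [[0,0,0],[0.002,0,0],0.2],
    [[0,0,0],[0.002,0,0],0.19],
    [[0,0,0],[0.002,0,0],0.18],
    [[0,0,0],[0.002,0,0],0.15],
    [[0,0,0],[0.002,0,0],0.1],
    [[0,0,0],[0.002,0,0],0.05],
  ],
  force=30,
)

```text
time: 6.38
eef_pos: [0.5726, -0.2506, 0.0878]
tcp_rot: [-0.621, 0.34, 0.309, 0.635]
contact_force: [1.3, 0.0, -0.5]
opening: 0.172
```

```bash
python3 ck.py w7.png
```

```text
t 6.38 p [ 0.5726 -0.2506  0.0878] x [ 0.5777 -0.03   -0.8157] y [-0.8148  0.0383 -0.5785] z [ 0.0486  0.9988 -0.0023] 
q [-0.4342  0.8644  1.1733 -0.3453  1.9977 -1.9475] F [ 1.3121  0.0008 -0.5363] M [ 0.0082 -0.45   -0.0193] op 0.1718
222 315 325 z -0.0021 0.0015 x -0.0454 ymin -0.0454
234 309 334 z -0.0042 0.0046 x -0.0433 ymin -0.0532
246 309 334 z -0.0043 0.0047 x -0.0389 ymin -0.0536
258 308 335 z -0.0046 0.0050 x -0.0346 ymin -0.0538
270 301 342 z -0.0074 0.0077 x -0.0299 ymin -0.0533
282 298 345 z -0.0087 0.0090 x -0.0258 ymin -0.0561
294 297 346 z -0.0088 0.0092 x -0.0219 ymin -0.0565
306 287 356 z -0.0133 0.0136 x -0.0157 ymin -0.0575
318 268 375 z -0.0206 0.0208 x -0.0107 ymin -0.0573
330 266 377 z -0.0204 0.0205 x -0.0088 ymin -0.0619
342 262 381 z -0.0205 0.0208 x -0.0071 ymin -0.0692
354 292 351 z -0.0095 0.0098 x -0.0006 ymin -0.0710
366 294 349 z -0.0087 0.0089 x 0.0049 ymin -0.0713
378 295 348 z -0.0087 0.0089 x 0.0106 ymin -0.0714
390 295 348 z -0.0087 0.0089 x 0.0164 ymin -0.0711
402 295 348 z -0.0101 0.0103 x 0.0270 ymin -0.0573
414 294 349 z -0.0103 0.0105 x 0.0257 ymin -0.0617
426 294 349 z -0.0105 0.0107 x 0.0317 ymin -0.0617
438 293 350 z -0.0110 0.0112 x 0.0377 ymin -0.0615
```

View pics/w7.png

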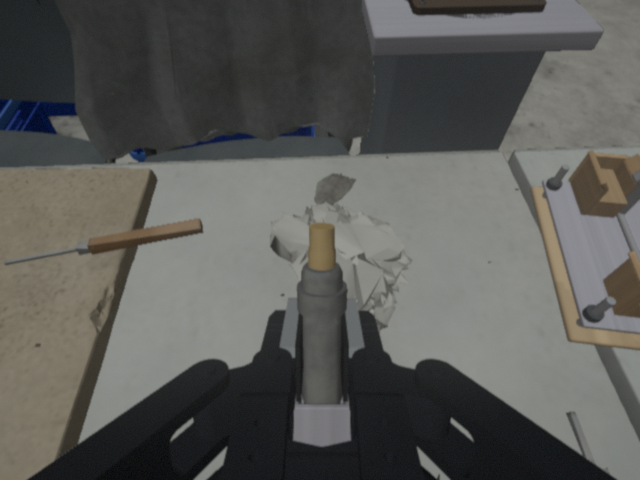

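Call:
jog_arm(
  deltas=[
    [[0,0,0],[-0.002,0,0],0],
    [[0,0,0],[-0.004,0,0],0],
    [[0,0,0],[-0.007,0,0],0],
    [[0,0,0],[-0.01,0,0],0],
    [[0,0,0],[-0.013,0,0],0],
    [[0,0,0],[-0.016,0,0],0],
    [[0,0,0],[-0.02,0,0],0],
    [[0,0,0],[-0.024,0,0],0],
    [[0,0,0],[-0.028,0,0],0],
    [[0,0,0],[-0.032,0,0],0],
  ],
)

```text
time: 7.27
eef_pos: [0.5539, -0.2496, 0.1143]
tcp_rot: [-0.621, 0.34, 0.309, 0.635]
contact_force: [-0.1, -1.0, 0.5]
opening: 0.172
```

```bash
python3 ck.py w8.png | grep -v '^[12]'
python3 - <<'E'
from h import *
c=snap('side','s8.png')
cv2.imwrite('pics/s8z.png',cv2.resize(c['pixels'][200:400,230:430],None,fx=4,fy=3,interpolation=cv2.INTER_CUBIC))
p,Rm,s=pose();d=p-np.array([.5726,-.2506,.0878]);print(d,d@Rm)
E
```

```text
t 7.27 p [ 0.5539 -0.2496  0.1143] x [ 0.5777 -0.0301 -0.8157] y [-0.8148  0.0383 -0.5785] z [ 0.0486  0.9988 -0.0024] 
q [-0.4428  0.7958  1.2337 -0.3536  2.0027 -1.9584] F [-0.1108 -0.9884  0.5203] M [-0.0067 -0.4796 -0.0351] op 0.1724
306 287 356 z -0.0132 0.0138 x -0.0151 ymin -0.0572
318 268 375 z -0.0205 0.0212 x -0.0100 ymin -0.0570
330 266 377 z -0.0201 0.0207 x -0.0080 ymin -0.0614
342 262 381 z -0.0203 0.0210 x -0.0064 ymin -0.0685
354 292 351 z -0.0094 0.0099 x 0.0000 ymin -0.0707
366 246 402 z -0.0238 0.0259 x 0.0044 ymin -0.0742
378 295 349 z -0.0085 0.0091 x 0.0111 ymin -0.0705
390 295 348 z -0.0085 0.0091 x 0.0170 ymin -0.0709
402 304 339 z -0.0069 0.0073 x 0.0261 ymin -0.0559
414 301 342 z -0.0083 0.0090 x 0.0336 ymin -0.0551
426 297 347 z -0.0111 0.0120 x 0.0419 ymin -0.0556
438 296 348 z -0.0111 0.0121 x 0.0475 ymin -0.0561
[-0.0185  0.0008  0.0271] [-0.0328 -0.0006 -0.0001]
```

View pics/s8z.png

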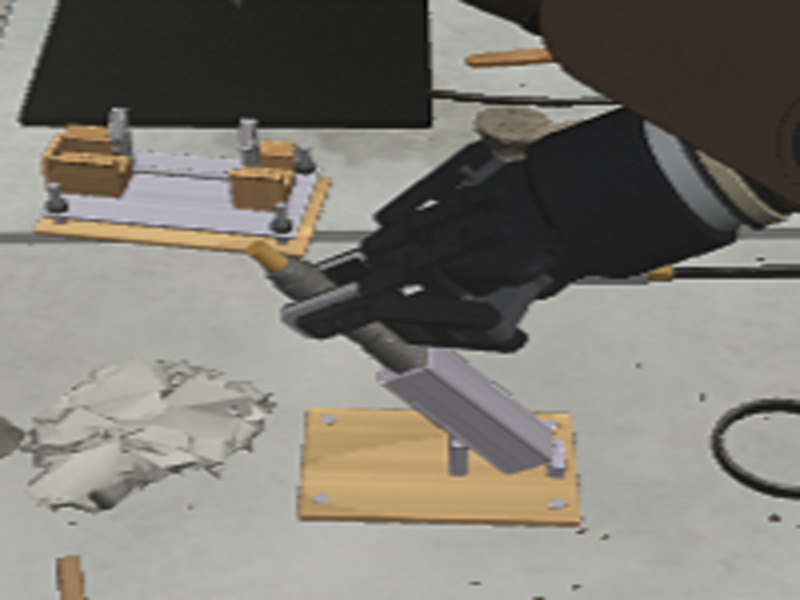

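Call:
jog_arm(
  deltas=[
    [[0,0,0],[-0.003,0,0],0],
    [[0,0,0],[-0.006,0,0],0],
    [[0,0,0],[-0.01,0,0],0],
    [[0,0,0],[-0.014,0,0],0],
    [[0,0,0],[-0.018,0,0],0],
    [[0,0,0],[-0.022,0,0],0],
    [[0,0,0],[-0.026,0,0],0],
    [[0,0,0],[-0.03,0,0],0],
    [[0,0,0],[-0.034,0,0],0],
    [[0,0,0],[-0.038,0,0],0],
  ],
)

```text
time: 8.2
eef_pos: [0.5319, -0.2486, 0.1462]
tcp_rot: [-0.621, 0.34, 0.308, 0.635]
contact_force: [0.2, 0.5, -1.4]
opening: 0.167
```

Call:
jog_arm(
  deltas=[
    [[0,0,0],[-0.004,0,0],0],
    [[0,0,0],[-0.009,0,0],0],
    [[0,0,0],[-0.015,0,0],0],
    [[0,0,0],[-0.021,0,0],0],
    [[0,0,0],[-0.027,0,0],0],
    [[0,0,0],[-0.033,0,0],0],
    [[0,0,0],[-0.039,0,0],0],
    [[0,0,0],[-0.045,0,0],0],
    [[0,0,0],[-0.05,0,0],0],
  ],
)

```text
time: 8.95
eef_pos: [0.5027, -0.2471, 0.1877]
tcp_rot: [-0.621, 0.34, 0.308, 0.635]
contact_force: [0.0, 0.1, -1.4]
opening: 0.169
```

Run:
```python
from h import *
st()
c=snap('side','s9.png')
cv2.imwrite('pics/s9z.png',cv2.resize(c['pixels'][180:400,230:430],None,fx=4,fy=2.7,interpolation=cv2.INTER_CUBIC))
p,Rm,s=pose();d=p-np.array([.5726,-.2506,.0878]);print(d,d@Rm)
```

```text
t 8.95 p [ 0.5027 -0.2471  0.1877] x [ 0.5788 -0.0308 -0.8149] y [-0.814   0.038  -0.5796] z [ 0.0488  0.9988 -0.0031] 
q [-0.4683  0.6147  1.3722 -0.3818  2.0328 -1.9984] F [ 0.0139  0.1348 -1.3629] M [ 0.0628 -0.5034  0.0129] op 0.1687
[-0.0699  0.0034  0.1008] [-0.1227 -0.0015 -0.0004]
```

View pics/s9z.png

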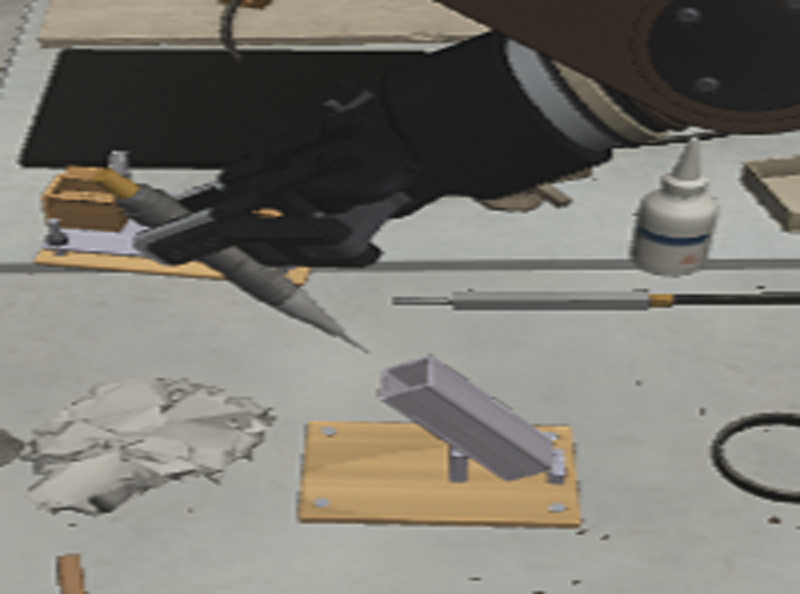

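```bash
cat >> h.py <<'E'
def RD(phi): # tool down, tool x (nose dir) heading -phi
    return rot([0,0,-1],[np.sin(phi),np.cos(phi),0])
E
python3 - <<'E'
from h import *
print(RD(.17))
delta([.518,.134,.10],RD(.17))
E
```

```text
[[ 0.9856  0.      0.1692]
 [-0.1692  0.      0.9856]
 [ 0.     -1.      0.    ]]
rotvec [ 0.061   0.1099 -0.9505] deg 54.9 rows 7.7 shift [0.069  0.0533 0.3818] rows 9.4
```

Call:
jog_arm(
  deltas=[
    [[0.006,0.011,-0.095],[0.0,0,0.02],0],
    [[0.012,0.022,-0.19],[0.008,0.006,0.057],0],
    [[0.018,0.033,-0.285],[0.016,0.012,0.095],0],
    [[0.024,0.044,-0.38],[0.024,0.018,0.133],0],
    [[0.031,0.055,-0.475],[0.032,0.024,0.172],0],
    [[0.037,0.066,-0.57],[0.04,0.03,0.21],0],
    [[0.043,0.077,-0.665],[0.048,0.036,0.25],0],
    [[0.049,0.088,-0.76],[0.056,0.042,0.29],0],
    [[0.055,0.099,-0.855],[0.062,0.048,0.33],0],
    [[0.061,0.11,-0.95],[0.069,0.053,0.37],0],
  ],
)

```text
time: 9.83
eef_pos: [0.5176, 0.1238, 0.1009]
tcp_rot: [-0.704, 0.059, -0.062, 0.705]
contact_force: [-0.0, 0.2, -0.3]
opening: 0.168
```

Run:
```python
from h import *
st()
delta([.518,.134,-.01],RD(.17))
c=snap('wrist','w10.png')
```

```text
t 9.83 p [0.5176 0.1238 0.1009] x [ 0.9854 -0.1703  0.0051] y [ 0.0052  0.0003 -1.    ] z [0.1703 0.9854 0.0012] 
q [ 0.044   0.0716  2.0101  0.0001  1.0547 -1.3557] F [-0.0448  0.1782 -0.3144] M [-0.0351  0.0069 -0.0214] op 0.1680
rotvec [-0.0012 -0.0011  0.0051] deg 0.3 rows 0.0 shift [-0.0019  0.1109  0.01  ] rows 2.7
```

View pics/w10.png

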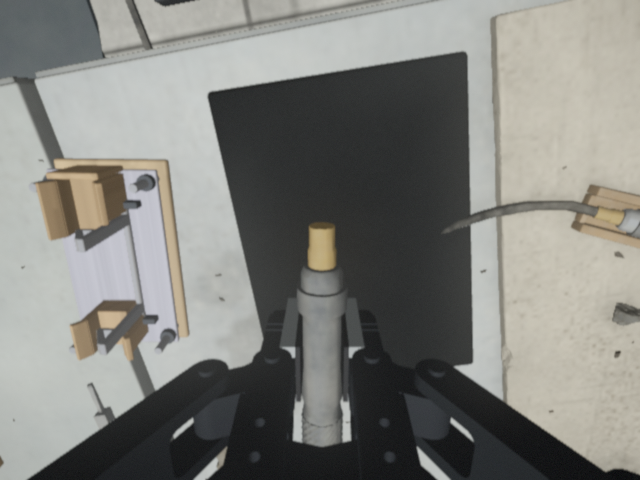

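Call:
jog_arm(
  deltas=[
    [[0,0,0.005],[0,0.03,0],0],
    [[0,0,0.005],[0,0.06,0],0],
    [[0,0,0.005],[0,0.09,0],0],
    [[0,0,0.005],[0,0.105,0],0],
    [[0,0,0.005],[0,0.115,0],0],
    [[0,0,0.005],[0,0.12,0],0],
    [[0,0,0.005],[0,0.12,0],0],
    [[0,0,0.005],[0,0.12,0],0],
  ],
)

```text
time: 10.55
eef_pos: [0.514, 0.1311, -0.0207]
tcp_rot: [-0.703, 0.059, -0.058, 0.707]
contact_force: [-1.0, -0.3, -0.4]
opening: 0.168
```

Run:
```python
from h import *
st()
c=snap('side','s11.png')
cv2.imwrite('pics/s11z.png',cv2.resize(c['pixels'][150:290,200:370],None,fx=4.5,fy=4,interpolation=cv2.INTER_CUBIC))
```

```text
t 10.55 p [ 0.514   0.1311 -0.0207] x [ 0.9862 -0.1654 -0.0027] y [-0.0018  0.0055 -1.    ] z [0.1654 0.9862 0.0051] 
q [ 0.0553  0.2647  2.0558  0.0076  0.8226 -1.3545] F [-0.9607 -0.2753 -0.4151] M [0.0722 0.0599 0.0283] op 0.1681
```

View pics/s11z.png

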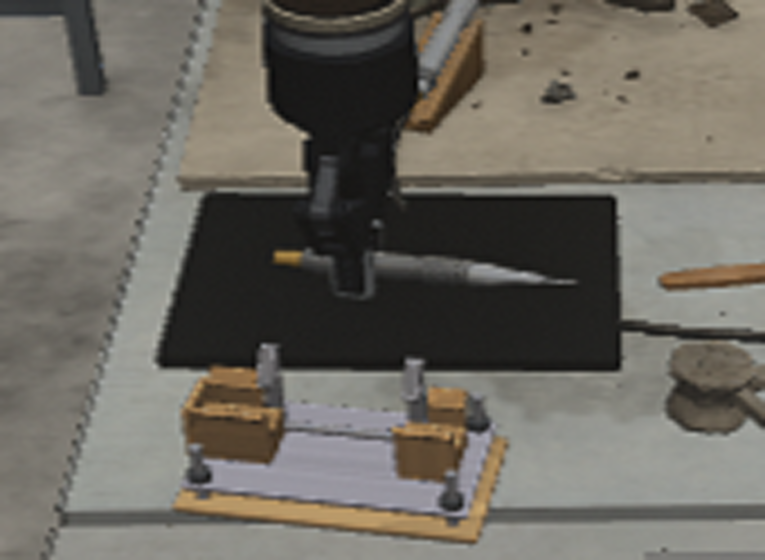

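Call:
jog_arm(
  deltas=[
    [[0,0,0],[0,0.001,0],0],
    [[0,0,0],[0,0.002,0],0],
    [[0,0,0],[0,0.003,0],0],
    [[0,0,0],[0,0.004,0],0],
    [[0,0,0],[0,0.0045,0],0],
    [[0,0,0],[0,0.0045,0],0],
  ],
)

```text
time: 11.1
eef_pos: [0.5151, 0.131, -0.0217]
tcp_rot: [-0.703, 0.059, -0.058, 0.706]
contact_force: [-7.0, -1.1, 17.6]
opening: 0.166
```

Run:
```python
from h import *
st()
c=snap('wrist','w11.png')
P=cloud(c)
p,Rm,s=pose();Q=(P-p)@Rm
for v in range(150,440,20):
    print(v,'scribe z %.4f toolx %.4f y %.4f'%(np.median(P[v,320:324,2]),Q[v,322,0],np.median(Q[v,320:324,1])),'mat z',np.median(P[v,345:400,2]).round(4))
```

```text
t 11.10 p [ 0.5151  0.131  -0.0217] x [ 0.9863 -0.165  -0.0026] y [-0.0018  0.0049 -1.    ] z [0.165  0.9863 0.0045] 
q [ 0.0553  0.2687  2.0531  0.0068  0.8213 -1.3544] F [-6.9521 -1.0715 17.576 ] M [-0.3794  1.3711 -0.0005] op 0.1665
150 scribe z 0.0121 toolx -0.0697 y -0.0336 mat z 0.012
170 scribe z 0.0122 toolx -0.0624 y -0.0338 mat z 0.0121
190 scribe z 0.0119 toolx -0.0545 y -0.0335 mat z 0.0121
210 scribe z 0.0124 toolx -0.0471 y -0.0341 mat z 0.0122
230 scribe z 0.0315 toolx -0.0448 y -0.0531 mat z 0.0123
250 scribe z 0.0314 toolx -0.0381 y -0.0530 mat z 0.012
270 scribe z 0.0317 toolx -0.0299 y -0.0533 mat z 0.0122
290 scribe z 0.0351 toolx -0.0244 y -0.0568 mat z 0.0123
310 scribe z 0.0358 toolx -0.0174 y -0.0575 mat z 0.0127
330 scribe z 0.0353 toolx -0.0082 y -0.0570 mat z 0.0331
350 scribe z 0.0352 toolx 0.0001 y -0.0570 mat z 0.0526
370 scribe z 0.0353 toolx 0.0092 y -0.0571 mat z 0.0628
390 scribe z 0.0352 toolx 0.0187 y -0.0569 mat z 0.071
410 scribe z 0.0344 toolx 0.0283 y -0.0562 mat z 0.0837
430 scribe z 0.0354 toolx 0.0380 y -0.0572 mat z 0.0894
```

Call:
jog_arm(
  deltas=[
    [[0,0,0],[0,-0.0005,0],0],
    [[0,0,0],[0,-0.0005,0],0],
    [[0,0,0],[0,-0.0005,0],0.2],
    [[0,0,0],[0,-0.0005,0],0.25],
    [[0,0,0],[0,-0.0005,0],0.35],
    [[0,0,0],[0,-0.0005,0],0.45],
    [[0,0,0],[0,-0.0005,0],0.5],
    [[0,0,0],[0,-0.0005,0],0.5],
  ],
)

```text
time: 11.82
eef_pos: [0.515, 0.131, -0.0215]
tcp_rot: [-0.703, 0.059, -0.058, 0.706]
contact_force: [-0.2, -0.3, -0.7]
opening: 0.501
```

Run:
```python
from h import *
st()
c=snap('wrist','w12.png')
P=cloud(c)
p,Rm,s=pose();Q=(P-p)@Rm
for v in range(210,440,20):
    q=Q[v,260:390];i=np.where((P[v,260:390,2]>.018)&(P[v,260:390,2]<.045)&(abs(q[:,2])<.025))[0]
    if len(i)>2: print(v,'top z %.4f toolx %.4f zmid %.4f w %.4f'%(P[v,i+260,2].max(),np.median(q[i,0]),(q[i,2].min()+q[i,2].max())/2,np.ptp(q[i,2])))
```

```text
t 11.82 p [ 0.515   0.131  -0.0215] x [ 0.9863 -0.165  -0.0029] y [-0.0021  0.0049 -1.    ] z [0.165  0.9863 0.0045] 
q [ 0.0553  0.2681  2.0533  0.0068  0.822  -1.3544] F [-0.1641 -0.3371 -0.7213] M [ 0.0148  0.0161 -0.0286] op 0.5010
230 top z 0.0266 toolx -0.0430 zmid 0.0000 w 0.0083
250 top z 0.0276 toolx -0.0357 zmid 0.0002 w 0.0096
270 top z 0.0294 toolx -0.0282 zmid 0.0001 w 0.0147
290 top z 0.0316 toolx -0.0213 zmid 0.0000 w 0.0179
310 top z 0.0317 toolx -0.0119 zmid 0.0008 w 0.0484
330 top z 0.0417 toolx -0.0042 zmid 0.0009 w 0.0449
350 top z 0.0448 toolx 0.0045 zmid -0.0001 w 0.0430
370 top z 0.0431 toolx 0.0137 zmid -0.0001 w 0.0429
390 top z 0.0450 toolx 0.0236 zmid -0.0069 w 0.0291
410 top z 0.0307 toolx 0.0346 zmid -0.0001 w 0.0167
430 top z 0.0309 toolx 0.0446 zmid 0.0002 w 0.0166
```

View pics/w12.png

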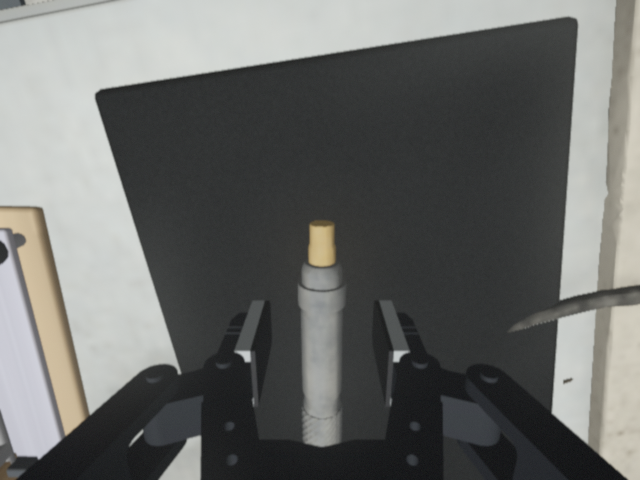

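Call:
jog_arm(
  deltas=[
    [[0,0,0],[0,-0.03,0],0.5],
    [[0,0,0],[0,-0.07,0],0.5],
    [[0,0,0],[0,-0.11,0],0.5],
    [[0,0,0],[-0.02,-0.15,-0.04],0.5],
    [[0,0,0],[-0.04,-0.18,-0.07],0.5],
    [[0,0,0],[-0.04,-0.2,-0.08],0.5],
    [[0,0,0],[-0.04,-0.2,-0.08],0.5],
    [[0,0,0],[-0.04,-0.2,-0.08],0.5],
  ],
)

```text
time: 12.53
eef_pos: [0.4641, 0.0567, 0.1813]
tcp_rot: [-0.703, 0.058, -0.061, 0.706]
contact_force: [-0.5, 0.0, -0.4]
opening: 0.499
```

Run:
```python
from h import *
st()
c=snap('wrist','w13.png');snap('top','t13.png')
```

```text
t 12.53 p [0.4641 0.0567 0.1813] x [ 0.986  -0.167   0.0038] y [ 0.0046  0.0043 -1.    ] z [0.167 0.986 0.005] 
q [-0.0988 -0.1751  2.0887  0.005   1.2239 -1.5035] F [-0.4526  0.0438 -0.4143] M [-0.0068  0.0537  0.0242] op 0.4986
```

View pics/w13.png

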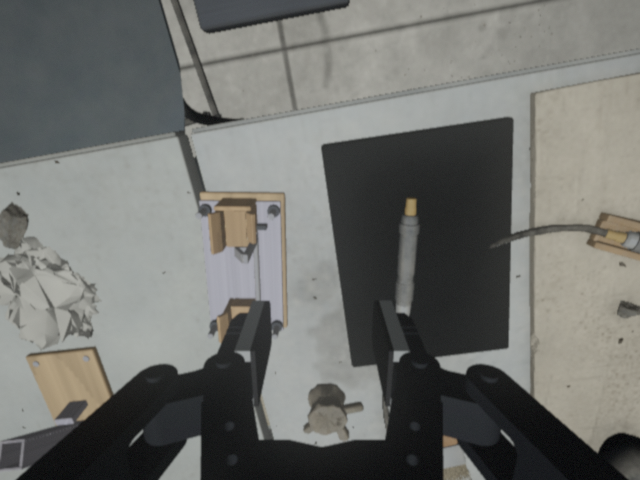

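View pics/t13.png

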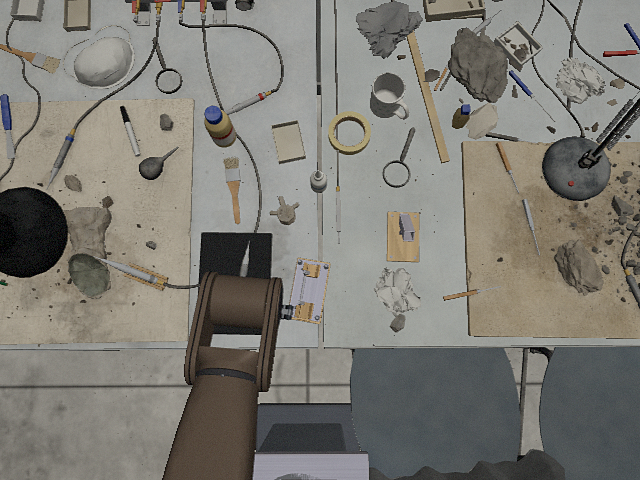

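Run:
```python
from h import *
c=load('w13');px=c['pixels']
a=cv2.resize(px[180:350,190:300],None,fx=5,fy=3.5,interpolation=cv2.INTER_CUBIC);cv2.imwrite('pics/w13a.png',a)
h=cv2.cvtColor(px,cv2.COLOR_BGR2HSV)
m=((h[...,0]>8)&(h[...,0]<28)&(h[...,1]>70)).astype(np.uint8)*255
cv2.imwrite('pics/w13m.png',cv2.resize(m[180:350,190:430],None,fx=3,fy=3))
P=cloud(c)
# orange rear
o=np.zeros_like(m);o[190:222,395:425]=m[190:222,395:425]
v,u=np.where(o>0);print('orange rows',v.min(),v.max(),u.min(),u.max())
for vv in range(192,312,10):
    i=np.where((P[vv,380:440,2]>.02)&(P[vv,380:440,2]<.04))[0]+380
    if len(i)>2:print(vv,i.min(),i.max(),P[vv,i].mean(0))
print('rear', onz(c,411,v.min()-.5,.023))
# foot right edge, z=.008?
L=[]
for vv in range(200,322):
    i=np.where(m[vv,262:295]>0)[0]
    if len(i):L.append((i.max()+262.5,vv))
L=np.array(L)
W=np.array([onz(c,u,v,.008)[:2] for u,v in L]);k=np.polyfit(W[:,0],W[:,1],1)
for _ in range(4):
    r=abs(np.polyval(k,W[:,0])-W[:,1]);W=W[r<.0015];k=np.polyfit(W[:,0],W[:,1],1)
print('foot +x edge slope',k,len(W))
T=[]
for uu in range(208,282):
    i=np.where(m[185:205,uu]>0)[0]
    if len(i):T.append(onz(c,uu,i.min()+184.5,.008)[:2])
T=np.array(T);k2=np.polyfit(T[:,1],T[:,0],1)
for _ in range(4):
    r=abs(np.polyval(k2,T[:,1])-T[:,0]);T=T[r<.0015];k2=np.polyfit(T[:,1],T[:,0],1)
print('rear edge dx/dy',k2,len(T))
A=np.array([[-k[0],1],[1,-k2[0]]]);print('corner +x+y',np.linalg.solve(A,[k[1],k2[1]]))
```

```text
orange rows 197 215 404 416
202 406 415 [0.474  0.1364 0.0252]
212 405 415 [0.4831 0.135  0.0255]
222 399 419 [0.492  0.1331 0.0264]
232 399 418 [0.5005 0.1313 0.029 ]
242 399 416 [0.5103 0.1296 0.0281]
252 398 416 [0.5202 0.1283 0.0279]
262 398 415 [0.53   0.1268 0.0281]
272 397 414 [0.54   0.1249 0.0282]
282 396 413 [0.5503 0.123  0.028 ]
292 395 413 [0.5609 0.1215 0.028 ]
302 396 411 [0.5713 0.1199 0.0286]
rear [0.4696 0.1377 0.023 ]Traceback (most recent call last):
  File "<stdin>", line 21, in <module>
IndexError: too many indices for array: array is 1-dimensional, but 2 were indexed
```

View pics/w13a.png

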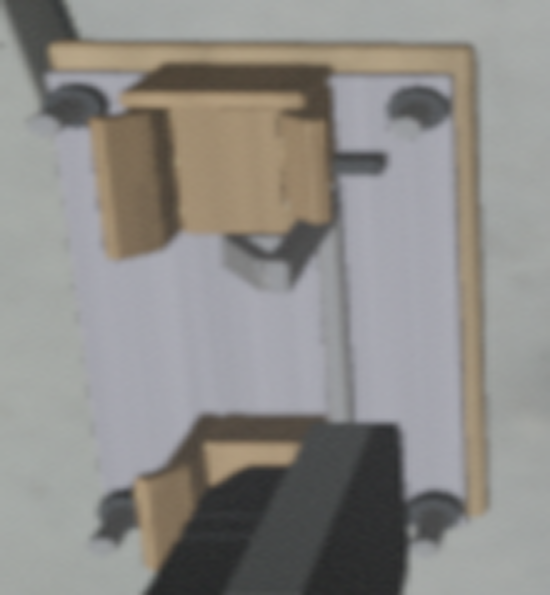

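View pics/w13m.png

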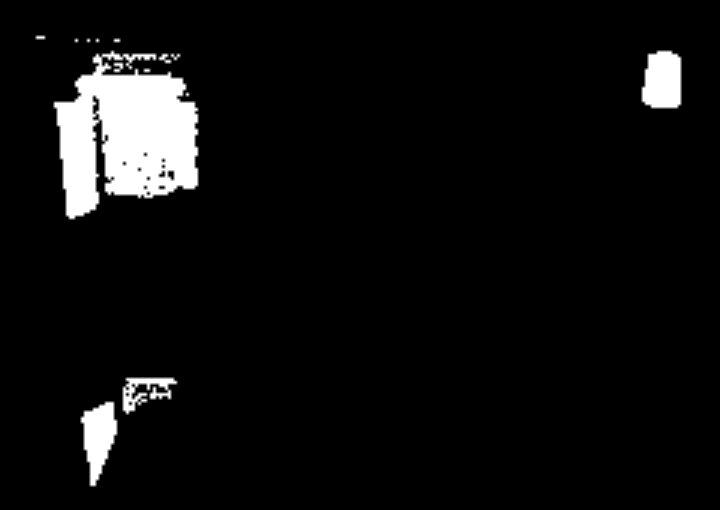

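Call:
jog_arm(
  deltas=[
    [[0,0,0],[-0.005,0,-0.035],0.6],
    [[0,0,0],[-0.012,0,-0.071],0.7],
    [[0,0,0],[-0.012,0,-0.071],0.7],
    [[0,0,0],[-0.012,0,-0.071],0.7],
  ],
)

```text
time: 12.97
eef_pos: [0.4378, -0.0104, 0.1751]
tcp_rot: [-0.702, 0.062, -0.057, 0.707]
contact_force: [-1.0, 0.7, 0.7]
opening: 0.697
```

Run:
```python
from h import *
st()
c=snap('wrist','w14.png')
cv2.imwrite('pics/w14z.png',cv2.resize(c['pixels'][170:360,250:390],None,fx=5,fy=3.1,interpolation=cv2.INTER_CUBIC))
P=cloud(c)
print((P[185:350:6,270:375:5,2]*1000).astype(int))
```

```text
t 12.97 p [ 0.4378 -0.0104  0.1751] x [ 0.9858 -0.1677 -0.0077] y [-0.0067  0.0068 -1.    ] z [0.1677 0.9858 0.0055] 
q [-0.2596 -0.2366  2.1515  0.0051  1.235  -1.6636] F [-0.9577  0.6911  0.6895] M [ 0.0379  0.0124 -0.0052] op 0.6968
[[-229    0    0    0    0    0   -1    0    0    0    0    0    0    0    0    0    0    0    0    0   -1]
 [-751 -750   -1    0    1    0    0    0    0    0    0    0    0    2    0    0   -1    1    0    0    0]
 [-750 -749    0    0    0    0    0    0    0    0    1    0    0    0    0    0   -1    0    0    0    0]
 [ -21 -747    0   -1   -1    0    0    0    0    0    0    0    0    0   -1    0    0    0    0    0    0]
 [ -14 -751    0    0    0    0    0    0    0    0   -1    0    0    0   -1    0    0    0    0    0    0]
 [  -5    3    6    6    5    6    7    6    6    6    5    5    7    4    6    5    5    6    0    0    0]
 [   0    4   19   19   18   19   34   34   34   33   34   34   34   19   17   17   19   17    0    0    0]
 [   0    4   25   24   19   19   50   50   49   49   50   48   49   49   20   18   24   24    0    1    0]

[... 1460 characters left out ...]
   19   24   20   18   18   19    3    0    0    0]
 [   0    0   19   20   19   18   19   22   23   22   21   22   24   19   18   18   19    1    0    0    0]
 [   0    0   19   19   20   18   33   32   33   34   32   34   32   18   19   19   18    0    0    0    0]
 [   0    0   18   18   20   19   44   36   37   37   36   36   42   23   23   17   20    0    0    0    1]
 [   1    1   20   20   19   55   53   36   36   37   36   36   52   19   18   19   18    0    0    0    0]
 [   0    0   22   24   22   56   53   37   36   37   62   60   63   19   19   24   25    0    1    0    0]
 [   0    0   18   32   18   54   53   36   37   36   62   70   71   57   20   31   30    0    0    0    0]]
```

View pics/w14z.png

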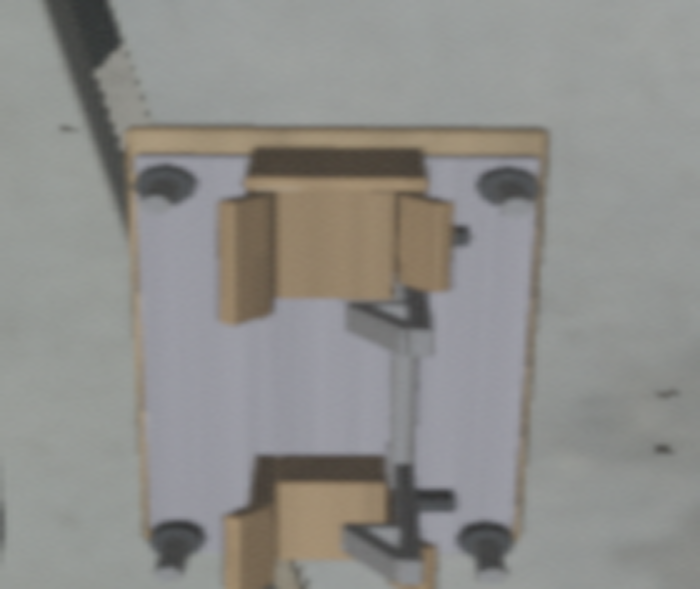

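Run:
```python
from h import *
c=load('w14');P=cloud(c);Z=P[...,2]
p,Rm,s=pose()
def fit(W,ax):
    W=np.array(W);k=np.polyfit(W[:,ax],W[:,1-ax],1)
    for _ in range(5):
        r=abs(np.polyval(k,W[:,ax])-W[:,1-ax]);W=W[r<max(.0008,1.5*np.median(r))];k=np.polyfit(W[:,ax],W[:,1-ax],1)
    return k,len(W)
# floor pixels
fl=(Z>.031)&(Z<.041)
L=[];Rr=[]
for v in list(range(234,262))+list(range(324,348)):
    i=np.where(fl[v,295:345])[0]+295
    if len(i)>12:
        L.append(P[v,i.min()]-0);Rr.append(P[v,i.max()]); 
L=np.array(L);Rr=np.array(Rr)
for v,l,r in zip(range(99),L,Rr):
    if v%6==0:print(l,r,'w',(r-l)[1])
kl=fit(L[:,:2],0);kr=fit(Rr[:,:2],0);print('floor left',kl,'right',kr)
# plate/foot outer edges: foot at z .003-.010 vs table
ft=(Z>.010)&(Z<.03)
l2=[];r2=[]
for v in range(225,345):
    i=np.where(ft[v,270:365])[0]+270
    if len(i)>5:l2.append(P[v,i.min()][:2]);r2.append(P[v,i.max()][:2])
print('plate edges',fit(l2,0),fit(r2,0))
# end board: inner top edge
print('col profile at u=318')
for v in range(206,242,1):
    print(v,P[v,312:328].mean(0).round(4),c['pixels'][v,318])
```

```text
[ 0.4542 -0.0272  0.0359] [ 0.4572 -0.0074  0.0374] w 0.01979450987447648
[ 0.4591 -0.028   0.0377] [ 0.4629 -0.0083  0.0366] w 0.019703384554290333
[ 0.4652 -0.0292  0.0358] [ 0.4686 -0.0093  0.036 ] w 0.01997350292528694
[ 0.4701 -0.0301  0.0375] [ 0.4738 -0.0101  0.0369] w 0.01994013720861762
[ 0.4762 -0.0313  0.0361] [ 0.4792 -0.0111  0.0374] w 0.02021763170042576
[ 0.5414 -0.048   0.0395] [ 0.5479 -0.0186  0.0373] w 0.02940615065447202
[ 0.551  -0.0452  0.0355] [ 0.5557 -0.0236  0.0341] w 0.02150803296226207
[ 0.5571 -0.0453  0.0365] [ 0.5584 -0.0338  0.0375] w 0.01143099959481924
[ 0.5637 -0.0475  0.0361] [ 0.565  -0.036   0.0373] w 0.011537085970091947
floor left (array([-0.1857,  0.0572]), 47) right (array([-0.1653,  0.0682]), 27)
plate edges (array([-0.1836,  0.0296]), 119) (array([-0.1838,  0.1037]), 115)
col profile at u=318
206 [ 0.4402 -0.012   0.0004] [155 157 154]
207 [ 0.436  -0.011   0.0221] [154 156 153]
208 [ 0.4422 -0.0123  0.0003] [154 156 153]
209 [ 0.4432 -0.0125  0.0002] [149 151 149]
210 [ 0.4433 -0.0125  0.0036] [124 128 129]
211 [ 0.4439 -0.0126  0.0051] [ 
[... 604 characters left out ...]
226 [ 0.4452 -0.0128  0.0494] [69 82 93]
227 [ 0.4459 -0.0129  0.0501] [ 90 110 126]
228 [ 0.4467 -0.0131  0.0503] [106 131 150]
229 [ 0.4475 -0.0132  0.0504] [114 140 160]
230 [ 0.4484 -0.0134  0.0503] [113 139 158]
231 [ 0.4532 -0.0142  0.0373] [110 135 155]
232 [ 0.4543 -0.0144  0.0367] [107 132 151]
233 [ 0.4552 -0.0145  0.0369] [108 133 152]
234 [ 0.456  -0.0147  0.037 ] [108 134 152]
235 [ 0.457  -0.0149  0.0367] [107 131 150]
236 [ 0.4577 -0.015   0.0373] [107 132 151]
237 [ 0.4522 -0.0139  0.057 ] [107 132 150]
238 [ 0.4595 -0.0153  0.0374] [108 133 152]
239 [ 0.4604 -0.0154  0.0374] [108 133 150]
240 [ 0.4615 -0.0156  0.037 ] [107 132 151]
241 [ 0.4623 -0.0158  0.0372] [109 133 151]
```

Run:
```python
from h import *
c=load('t13')
cv2.imwrite('pics/t13z.png',cv2.resize(c['pixels'][230:285,225:265],None,fx=12,fy=10,interpolation=cv2.INTER_NEAREST))
g=c['pixels'][230:285,225:265].max(2)
for v in range(232,252):print(v,[int(x) for x in g[v-230,10:34]])
for v in(240,242,244):print(v,onz(c,247,v,.021))
```

```text
232 [114, 149, 147, 144, 141, 140, 141, 139, 135, 130, 127, 133, 130, 124, 129, 126, 132, 123, 125, 70, 72, 96, 166, 162]
233 [28, 33, 34, 37, 40, 25, 38, 31, 28, 33, 32, 30, 28, 28, 36, 30, 28, 35, 27, 30, 39, 26, 36, 42]
234 [23, 32, 20, 28, 28, 24, 22, 28, 33, 28, 24, 31, 32, 33, 29, 30, 20, 32, 29, 35, 27, 24, 32, 20]
235 [34, 34, 31, 36, 33, 35, 34, 37, 42, 38, 36, 25, 36, 33, 41, 35, 31, 32, 27, 33, 28, 28, 32, 43]
236 [43, 23, 25, 29, 36, 37, 32, 35, 37, 29, 34, 34, 35, 30, 31, 32, 42, 36, 34, 35, 35, 41, 33, 31]
237 [35, 32, 32, 36, 38, 34, 36, 44, 34, 31, 38, 37, 29, 37, 32, 40, 34, 31, 18, 36, 40, 21, 39, 35]
238 [33, 34, 37, 34, 39, 34, 34, 34, 34, 31, 38, 40, 35, 32, 38, 36, 34, 36, 36, 34, 35, 34, 32, 28]
239 [40, 39, 37, 37, 34, 27, 43, 38, 30, 42, 33, 25, 34, 38, 28, 33, 40, 39, 37, 33, 28, 30, 33, 36]
240 [38, 28, 38, 40, 35, 36, 35, 25, 32, 38, 37, 24, 30, 35, 63, 36, 37, 38, 39, 37, 38, 31, 25, 33]
241 [36, 31, 42, 38, 39, 38, 28, 35, 21, 36, 36, 32, 39, 51, 114, 27, 35, 31, 26, 34, 24, 40, 38, 38]
242 [33, 33, 32, 39, 24, 38, 34, 38, 35, 36, 33, 36, 35, 50, 103, 23
[... 337 characters left out ...]
]
246 [37, 22, 35, 37, 28, 31, 33, 38, 26, 31, 35, 27, 84, 178, 21, 25, 35, 25, 30, 36, 37, 34, 32, 24]
247 [31, 32, 35, 39, 33, 28, 36, 26, 39, 34, 24, 34, 89, 170, 19, 27, 45, 28, 37, 34, 33, 26, 27, 32]
248 [28, 39, 28, 31, 33, 35, 37, 38, 37, 24, 32, 50, 138, 160, 10, 32, 30, 35, 29, 36, 28, 31, 30, 38]
249 [41, 44, 35, 36, 29, 38, 25, 29, 28, 39, 31, 95, 172, 159, 59, 25, 32, 34, 22, 32, 35, 41, 30, 35]
250 [34, 32, 35, 31, 23, 36, 40, 41, 34, 23, 50, 127, 170, 152, 35, 28, 35, 36, 40, 32, 31, 33, 35, 31]
251 [29, 30, 28, 30, 35, 28, 36, 24, 24, 24, 82, 172, 162, 150, 32, 27, 33, 30, 32, 25, 41, 37, 37, 32]
240 [0.6344 0.1162 0.021 ]
242 [0.6296 0.1161 0.021 ]
244 [0.6248 0.1161 0.021 ]
```

View pics/t13z.png

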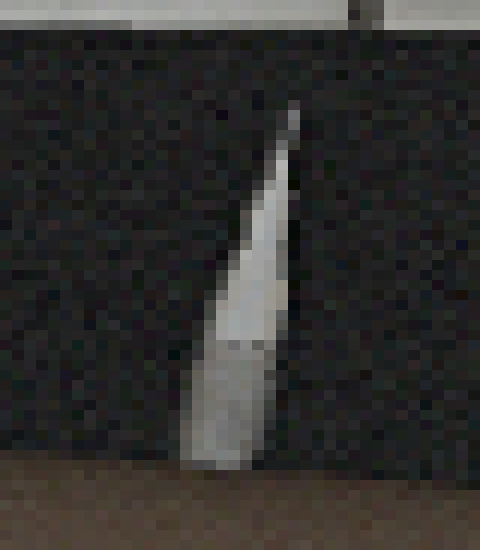

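```bash
cat >> h.py <<'E'
PHI=.1817
CM=np.array([.5137,-.0279]) # cradle mid xy
def tocr(P): # world -> cradle frame x,y,z
    n=np.array([np.cos(PHI),-np.sin(PHI)]);l=np.array([np.sin(PHI),np.cos(PHI)])
    d=P[...,:2]-CM
    return np.stack([d@l,-(d@n),P[...,2]],-1)
E
python3 - <<'E'
from h import *
c=load('w14');P=cloud(c);C=tocr(P)
k=(P[...,2]>.057)&(P[...,2]<.085);k[:200]=0;k[360:]=0;k[:,:270]=0;k[:,370:]=0
for v in range(255,360,3):
    i=np.where(k[v])[0]
    if len(i):print(v,'cx %.1f..%.1f'%(C[v,i,0].min()*1e3,C[v,i,0].max()*1e3),'cy %.1f..%.1f'%(C[v,i,1].min()*1e3,C[v,i,1].max()*1e3),'z %.1f..%.1f'%(P[v,i,2].min()*1e3,P[v,i,2].max()*1e3))
fl=(P[...,2]>.034)&(P[...,2]<.039)&(abs(C[...,0])<.013)&(abs(C[...,1])<.07);
print('floor z',np.median(P[fl][:,2]), 'cy',np.percentile(C[fl][:,1],[0,1,50,99,100]), 'cx',np.percentile(C[fl][:,0],[1,99]))
a=(C[...,1]>.035)&(C[...,1]<.06)&fl;print('rear floor cx',np.percentile(C[a][:,0],[0,2,98,100]))
b=(C[...,1]<-.032)&fl;print('front floor cx',np.percentile(C[b][:,0],[0,2,98,100]))
delta([.5341,.1278,.09],RD(.168))
E
```

```text
258 cx -15.9..-15.9 cy 44.5..44.5 z 57.2..57.2
267 cx 2.4..15.7 cy 37.1..38.1 z 58.2..60.5
270 cx 2.4..15.5 cy 35.2..37.9 z 60.0..66.2
273 cx 2.4..16.1 cy 32.6..37.6 z 60.6..71.7
276 cx 2.5..15.9 cy 29.8..37.2 z 60.3..76.6
279 cx 6.6..15.9 cy 30.2..34.7 z 67.2..76.8
282 cx 9.7..16.1 cy 30.6..32.1 z 73.8..76.7
339 cx 2.2..15.5 cy -32.1..-30.9 z 58.8..60.5
342 cx 2.2..15.4 cy -34.7..-31.2 z 59.5..64.8
345 cx 2.2..15.2 cy -37.2..-31.1 z 60.5..69.5
348 cx 4.0..15.9 cy -39.2..-31.0 z 62.1..74.0
351 cx -16.7..15.9 cy -46.1..-32.0 z 57.0..76.7
354 cx 9.2..15.9 cy -37.7..-34.8 z 73.0..77.0
357 cx 10.9..16.0 cy -39.5..-37.9 z 74.7..76.8
floor z 0.037054127671616977 cy [-0.0584 -0.0571  0.0366  0.0699  0.07  ] cx [-0.0102  0.0108]
rear floor cx [-0.0101 -0.01    0.0102  0.0104]
front floor cx [-0.0103 -0.0102  0.0106  0.0125]
rotvec [-0.0057  0.0011 -0.0072] deg 0.5 rows 0.1 shift [0.0724 0.0858 0.1511] rows 4.5
```

Call:
jog_arm(
  deltas=[
    [[-0.005,0,-0.007],[0.015,0,0.03],0.5],
    [[-0.005,0,-0.007],[0.03,0.01,0.065],0.5],
    [[-0.005,0,-0.007],[0.045,0.03,0.1],0.5],
    [[-0.005,0,-0.007],[0.06,0.06,0.13],0.5],
    [[-0.005,0,-0.007],[0.0724,0.086,0.151],0.5],
    [[-0.005,0,-0.007],[0.0724,0.086,0.151],0.5],
    [[-0.005,0,-0.007],[0.0724,0.086,0.151],0.5],
    [[-0.005,0,-0.007],[0.0724,0.086,0.151],0.5],
  ],
)

```text
time: 13.68
eef_pos: [0.5337, 0.1288, 0.0891]
tcp_rot: [-0.705, 0.059, -0.058, 0.705]
contact_force: [-0.2, -0.5, 0.3]
opening: 0.496
```

Run:
```python
from h import *
st()
delta([.5341,.1278,-.018],RD(.168))
c=snap('wrist','w15.png');P=cloud(c);p,Rm,s=pose();Q=(P-p)@Rm
for v in range(150,440,14):
    q=Q[v,240:410];i=np.where((P[v,240:410,2]>.018)&(P[v,240:410,2]<.036)&(abs(q[:,2])<.02))[0]
    if len(i)>2: print(v,'top z %.4f toolx %.4f zmid %.4f w %.4f'%(P[v,i+240,2].max(),np.median(q[i,0]),(q[i,2].min()+q[i,2].max())/2,np.ptp(q[i,2])))
```

```text
t 13.68 p [0.5337 0.1288 0.0891] x [ 0.9865 -0.164  -0.0017] y [-0.0016  0.0006 -1.    ] z [0.164  0.9865 0.0003] 
q [ 0.0517  0.128   1.9727  0.0008  1.0425 -1.3547] F [-0.2175 -0.495   0.3414] M [-0.0626  0.0126 -0.0375] op 0.4964
rotvec [-0.0003  0.0032 -0.0017] deg 0.2 rows 0.0 shift [ 0.0007  0.1071 -0.001 ] rows 2.6
150 top z 0.0273 toolx -0.0605 zmid -0.0009 w 0.0081
164 top z 0.0278 toolx -0.0520 zmid -0.0009 w 0.0094
178 top z 0.0309 toolx -0.0437 zmid -0.0009 w 0.0146
192 top z 0.0317 toolx -0.0350 zmid -0.0006 w 0.0180
206 top z 0.0307 toolx -0.0257 zmid -0.0010 w 0.0163
220 top z 0.0316 toolx -0.0166 zmid -0.0006 w 0.0158
234 top z 0.0305 toolx -0.0070 zmid -0.0006 w 0.0160
248 top z 0.0306 toolx 0.0029 zmid -0.0007 w 0.0162
262 top z 0.0302 toolx 0.0130 zmid -0.0007 w 0.0151
276 top z 0.0320 toolx 0.0229 zmid -0.0007 w 0.0167
290 top z 0.0309 toolx 0.0333 zmid -0.0011 w 0.0161
304 top z 0.0299 toolx 0.0448 zmid -0.0011 w 0.0136
318 top z 0.0282 toolx 0.0566 zmid -0.0008 w 0.0101
332 top z 0.0263 toolx 0.0696 zmid -0.0012 w 0.0066
346 top z 0.0225 toolx 0.0835 zmid -0.0008 w 0.0015
```

View pics/w15.png

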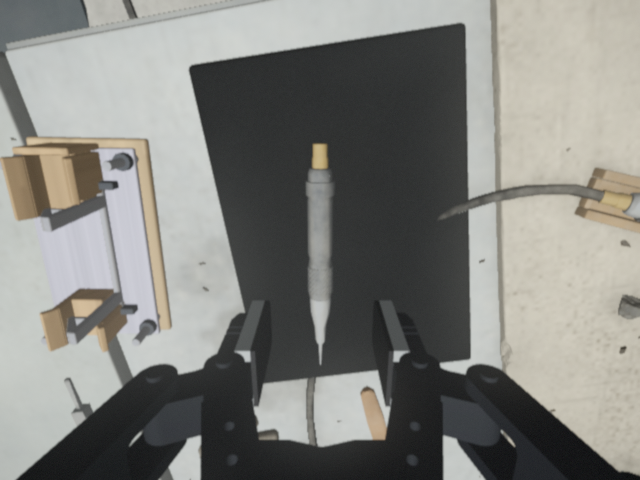

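Call:
jog_arm(
  deltas=[
    [[0,0.002,-0.002],[0,0.03,-0.0008],0.4],
    [[0,0.002,-0.002],[0,0.06,-0.0008],0.4],
    [[0,0.002,-0.002],[0,0.085,-0.0008],0.4],
    [[0,0.002,-0.002],[0,0.1,-0.0008],0.35],
    [[0,0.002,-0.002],[0,0.108,-0.0008],0.3],
    [[0,0.002,-0.002],[0,0.108,-0.0008],0.25],
    [[0,0.002,-0.002],[0,0.108,-0.0008],0.25],
  ],
  force=50,
)

```text
time: 14.32
eef_pos: [0.5358, 0.1272, -0.0156]
tcp_rot: [-0.704, 0.057, -0.062, 0.705]
contact_force: [-0.2, 1.0, 0.6]
opening: 0.244
```

Run:
```python
from h import *
st()
```

```text
t 14.32 p [ 0.5358  0.1272 -0.0156] x [ 0.9858 -0.1677  0.0061] y [ 0.0062  0.0005 -1.    ] z [0.1677 0.9858 0.0015] 
q [ 0.0488  0.2897  2.0108  0.0003  0.8349 -1.3536] F [-0.1626  1.0221  0.5938] M [-0.0304  0.0122  0.0266] op 0.2440
```

Call:
jog_arm(
  deltas=[
    [[0,0,0.006],[-0.002,0.0015,0],0.25],
    [[0,0,0.006],[-0.002,0.0035,0],0.25],
    [[0,0,0.006],[-0.002,0.0035,0],0.22],
    [[0,0,0.006],[-0.002,0.0035,0],0.19],
    [[0,0,0.006],[-0.002,0.0035,0],0.15],
    [[0,0,0.006],[-0.002,0.0035,0],0.1],
    [[0,0,0.006],[-0.002,0.0035,0],0.0],
    [[0,0,0.006],[-0.002,0.0035,0],0.0],
    [[0,0,0.006],[-0.002,0.0035,0],0.0],
  ],
  force=60,
)

```text
time: 15.07
eef_pos: [0.5346, 0.1277, -0.0181]
tcp_rot: [-0.704, 0.059, -0.06, 0.705]
contact_force: [-1.1, 0.3, 5.6]
opening: 0.159
```

Run:
```python
from h import *
st()
```

```text
t 15.07 p [ 0.5346  0.1277 -0.0181] x [ 0.9858 -0.1677  0.0013] y [ 0.0016  0.0016 -1.    ] z [0.1677 0.9858 0.0019] 
q [ 0.049   0.2945  2.0107  0.0021  0.8347 -1.3547] F [-1.1207  0.273   5.5667] M [-0.0559  0.1979  0.0046] op 0.1590
```

Call:
jog_arm(
  deltas=[
    [[0,0,0],[0,-0.005,0],0],
    [[0,0,0],[0,-0.02,0],0],
    [[0,0,0],[0,-0.05,0],0],
    [[0,0,0],[0,-0.08,0],0],
    [[0,0,0],[0,-0.11,0],0],
    [[0,0,0],[0,-0.13,0],0],
    [[0,0,0],[0,-0.13,0],0],
  ],
)

```text
time: 15.65
eef_pos: [0.5377, 0.1277, 0.1172]
tcp_rot: [-0.704, 0.056, -0.063, 0.706]
contact_force: [1.0, 0.8, -1.1]
opening: 0.158
```

```bash
cat > hand.py <<'E'
from h import *
import sys
st()
c=snap('wrist',sys.argv[1]);P=cloud(c);p,Rm,s=pose();Q=(P-p)@Rm
for v in range(150,440,10):
    q=Q[v,290:355];i=np.where((q[:,1]>-.068)&(q[:,1]<-.03)&(abs(q[:,2])<.011)&(q[:,0]<.09))[0]
    if len(i)>4: print(v,'toolx %.4f ytop %.4f zmid %.4f w %.4f'%(np.median(q[i,0]),np.percentile(q[i,1],5),(q[i,2].min()+q[i,2].max())/2,np.ptp(q[i,2])))
E
python3 hand.py w16.png
python3 - <<'E'
from h import *
R0=RD(PHI)
delta([CM[0],CM[1],.10],R0)
c=snap('side','s16.png');cv2.imwrite('pics/s16z.png',cv2.resize(c['pixels'][130:290,200:370],None,fx=4.5,fy=3.5,interpolation=cv2.INTER_CUBIC))
E
```

```text
t 15.65 p [0.5377 0.1277 0.1172] x [ 0.9858 -0.1675  0.0108] y [ 0.0113  0.0021 -0.9999] z [0.1675 0.9859 0.004 ] 
q [ 0.0488  0.0922  1.955   0.0018  1.083  -1.3545] F [ 1.0016  0.7722 -1.1184] M [ 0.0623 -0.0966  0.071 ] op 0.1581
170 toolx -0.0624 ytop -0.0475 zmid 0.0003 w 0.0085
180 toolx -0.0589 ytop -0.0476 zmid 0.0002 w 0.0086
190 toolx -0.0554 ytop -0.0475 zmid 0.0005 w 0.0090
200 toolx -0.0518 ytop -0.0479 zmid 0.0005 w 0.0098
210 toolx -0.0480 ytop -0.0479 zmid 0.0002 w 0.0132
220 toolx -0.0451 ytop -0.0502 zmid 0.0005 w 0.0151
230 toolx -0.0413 ytop -0.0507 zmid 0.0002 w 0.0180
240 toolx -0.0382 ytop -0.0522 zmid 0.0005 w 0.0184
250 toolx -0.0344 ytop -0.0524 zmid 0.0002 w 0.0182
260 toolx -0.0305 ytop -0.0527 zmid 0.0002 w 0.0161
270 toolx -0.0260 ytop -0.0518 zmid 0.0002 w 0.0162
280 toolx -0.0221 ytop -0.0514 zmid 0.0004 w 0.0159
290 toolx -0.0178 ytop -0.0514 zmid 0.0004 w 0.0160
300 toolx -0.0132 ytop -0.0511 zmid 0.0001 w 0.0217
310 toolx -0.0097 ytop -0.0519 zmid 0.0000 w 0.0218
320 toolx -0.0057 ytop -0.0590 zmid 0.0002 w 0.0217
330 toolx -0.0014 ytop -0.0655 zmid 0.0002 w 0.0214
340 toolx 0.0037 ytop -0.0608 zmid 0.0004 w 0.0135
350 toolx 0.0084 ytop -0.0623 zmid 0.0004 w 0.0135
360 toolx 0.0136 ytop -0.0585 zmid 0.0003 w 0.0137
370 toolx 0.0184 ytop -0.0601 zmid 0.0004 w 0.0137
380 toolx 0.0232 ytop -0.0554 zmid 0.0004 w 0.0148
390 toolx 0.0282 ytop -0.0521 zmid 0.0004 w 0.0158
400 toolx 0.0333 ytop -0.0516 zmid 0.0003 w 0.0161
410 toolx 0.0386 ytop -0.0519 zmid 0.0007 w 0.0142
420 toolx 0.0454 ytop -0.0506 zmid 0.0003 w 0.0139
430 toolx 0.0506 ytop -0.0502 zmid 0.0003 w 0.0121
rotvec [-0.003   0.0133  0.0066] deg 0.9 rows 0.1 shift [ 0.0039  0.0139 -0.1571] rows 3.8
```

View pics/w16.png

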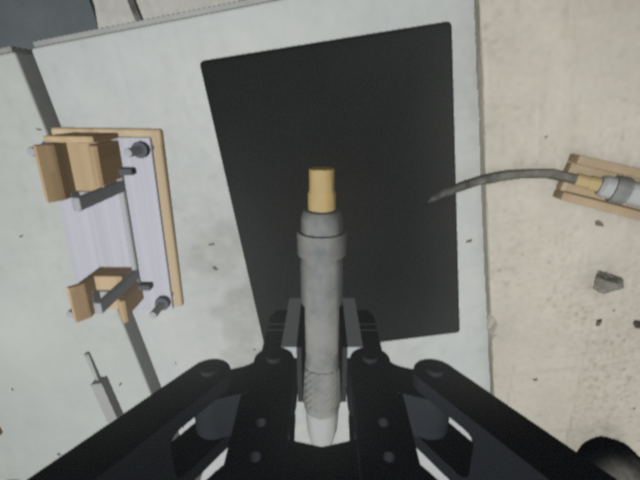

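View pics/s16z.png

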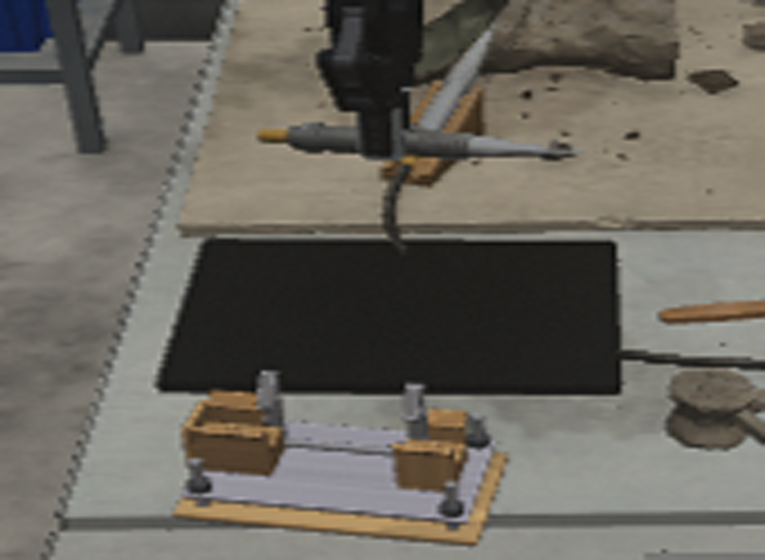

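Call:
jog_arm(
  deltas=[
    [[-0.001,0.003,0.002],[0.001,0.003,-0.03],0],
    [[-0.001,0.006,0.004],[0.002,0.006,-0.065],0],
    [[-0.002,0.01,0.006],[0.003,0.01,-0.1],0],
    [[-0.003,0.0133,0.0066],[0.0039,0.014,-0.135],0],
    [[-0.003,0.0133,0.0066],[0.0039,0.014,-0.157],0],
    [[-0.003,0.0133,0.0066],[0.0039,0.014,-0.157],0],
    [[-0.003,0.0133,0.0066],[0.0039,0.014,-0.157],0],
    [[-0.003,0.0133,0.0066],[0.0039,0.014,-0.157],0],
  ],
)

```text
time: 16.42
eef_pos: [0.5108, -0.0272, 0.0959]
tcp_rot: [-0.704, 0.067, -0.062, 0.704]
contact_force: [0.7, 0.0, -0.9]
opening: 0.156
```

```bash
cat > cr.py <<'E'
from h import *
import sys
z=float(sys.argv[1])
st()
p,Rm,s=pose();print('TCP in cradle',tocr(p)*1e3)
delta([CM[0],CM[1],z],RD(PHI))
E
python3 cr.py .065
```

```text
t 16.42 p [ 0.5108 -0.0272  0.0959] x [ 0.9834 -0.181  -0.0077] y [-0.0076  0.0011 -1.    ] z [ 0.181   0.9835 -0.0003] 
q [-0.2514  0.0404  2.053  -0.001   1.0559 -1.6396] F [ 0.6756  0.0221 -0.9323] M [ 0.0041 -0.0492 -0.0356] op 0.1564
TCP in cradle [ 0.1229  2.9635 95.945 ]
rotvec [ 0.0003 -0.0003 -0.0077] deg 0.4 rows 0.1 shift [ 0.0032  0.0309 -0.0001] rows 0.7
```

Call:
jog_arm(
  deltas=[
    [[0,0,-0.007],[0.003,0.01,0],0],
    [[0,0,-0.007],[0.003,0.02,0],0],
    [[0,0,-0.007],[0.003,0.03,0],0],
    [[0,0,-0.007],[0.003,0.031,0],0],
    [[0,0,-0.007],[0.003,0.031,0],0],
    [[0,0,-0.007],[0.003,0.031,0],0],
  ],
)

```text
time: 16.92
eef_pos: [0.5135, -0.0274, 0.0648]
tcp_rot: [0.704, -0.064, 0.064, -0.704]
contact_force: [-0.0, -0.1, 0.3]
opening: 0.156
```

```bash
python3 cr.py .045; python3 hand.py w17.png | tail -n +4
python3 - <<'E'
from h import *
c=load('w17');P=cloud(c);C=tocr(P)
# re-measure end board outer face & channel at this view
for u in (300,322,345):
    for v in range(150,330,8): 
        if C[v,u,1]>.055 and C[v,u,1]<.08: print(u,v,(C[v,u]*1e3).round(1))
E
```

```text
t 16.92 p [ 0.5135 -0.0274  0.0648] x [ 0.9836 -0.1804 -0.0011] y [-0.0011 -0.0001 -1.    ] z [ 0.1804  0.9836 -0.0003] 
q [-0.2506  0.0875  2.0685 -0.0004  0.9866 -1.6397] F [-0.0075 -0.0801  0.3415] M [-0.0042 -0.0249  0.0071] op 0.1562
TCP in cradle [ 0.4838  0.2724 64.7854]
rotvec [ 0.0003  0.0003 -0.0011] deg 0.1 rows 0.0 shift [ 0.0003  0.0198 -0.0005] rows 0.5
180 toolx -0.0607 ytop -0.0444 zmid -0.0000 w 0.0085
190 toolx -0.0571 ytop -0.0441 zmid 0.0002 w 0.0090
200 toolx -0.0536 ytop -0.0456 zmid 0.0002 w 0.0098
210 toolx -0.0497 ytop -0.0452 zmid -0.0000 w 0.0132
220 toolx -0.0469 ytop -0.0476 zmid 0.0002 w 0.0150
230 toolx -0.0432 ytop -0.0476 zmid -0.0000 w 0.0181
240 toolx -0.0398 ytop -0.0492 zmid 0.0002 w 0.0183
250 toolx -0.0361 ytop -0.0495 zmid -0.0002 w 0.0181
260 toolx -0.0323 ytop -0.0495 zmid -0.0001 w 0.0162
270 toolx -0.0279 ytop -0.0484 zmid -0.0000 w 0.0161
280 toolx -0.0238 ytop -0.0481 zmid 0.0002 w 0.0158
290 toolx -0.0197 ytop -0.0485 zmid 0.0002 w 0.0160
300 toolx -0.0149 ytop -0.0481 zmid -0.0001 w 0.0217
310 toolx -0.0116 ytop -0.0486 zmid 0.0002 w 0.
[... 237 characters left out ...]
0608 zmid 0.0001 w 0.0137
370 toolx 0.0165 ytop -0.0625 zmid 0.0001 w 0.0137
380 toolx 0.0213 ytop -0.0504 zmid 0.0001 w 0.0147
390 toolx 0.0263 ytop -0.0485 zmid 0.0000 w 0.0158
400 toolx 0.0316 ytop -0.0484 zmid 0.0001 w 0.0161
410 toolx 0.0366 ytop -0.0484 zmid 0.0004 w 0.0142
420 toolx 0.0433 ytop -0.0470 zmid 0.0001 w 0.0139
430 toolx 0.0493 ytop -0.0470 zmid 0.0001 w 0.0122
300 150 [-10.4  64.3  45.2]
300 158 [-10.3  60.7  48.2]
300 166 [-10.4  56.8  48.1]
322 150 [ 0.7 63.6 38.2]
322 158 [ 0.7 59.4 37.3]
322 166 [ 0.7 55.2 37.3]
322 174 [  0.7  62.7 108.7]
322 182 [  0.7  59.9 108.9]
322 190 [  0.7  57.2 109.5]
345 150 [12.  64.9 50.5]
345 158 [12.1 61.  50.5]
345 166 [12.1 57.2 51.1]
```

View pics/w17.png

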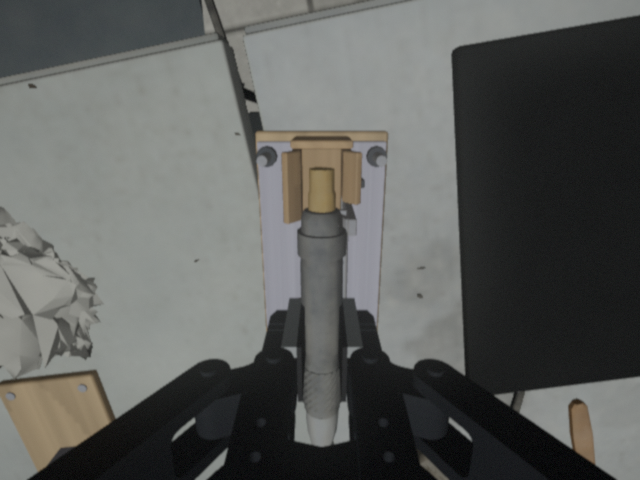

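Call:
jog_arm(
  deltas=[
    [[0,0,-0.001],[0.001,0.007,-0.0004],0],
    [[0,0,-0.001],[0.001,0.014,-0.0004],0],
    [[0,0,-0.001],[0.001,0.02,-0.0004],0],
    [[0,0,-0.001],[0.001,0.02,-0.0004],0],
    [[0,0,-0.001],[0.001,0.02,-0.0004],0],
  ],
  force=80,
)

```text
time: 17.38
eef_pos: [0.5141, -0.028, 0.0444]
tcp_rot: [0.704, -0.064, 0.064, -0.704]
contact_force: [0.7, 0.1, -1.6]
opening: 0.15
```

```bash
python3 cr.py .02
```

```text
t 17.38 p [ 0.5141 -0.028   0.0444] x [ 0.9835 -0.1807 -0.001 ] y [-0.001 -0.    -1.   ] z [ 0.1807  0.9835 -0.0002] 
q [-0.2516  0.1208  2.0763 -0.0003  0.9454 -1.6405] F [ 0.6571  0.1239 -1.5712] M [-0.0395  0.0247  0.0596] op 0.1500
TCP in cradle [-0.0705 -0.4072 44.3821]
rotvec [ 0.0002 -0.     -0.001 ] deg 0.1 rows 0.0 shift [-0.0004  0.0244  0.0001] rows 0.6
```

Aligned. Now feel downwards in slow steps.

Call:
jog_arm(
  deltas=[
    [[0,0,-0.001],[0,0.002,0.0002],0],
    [[0,0,-0.001],[0,0.004,0.0002],0],
    [[0,0,-0.001],[0,0.006,0.0002],0],
    [[0,0,-0.001],[0,0.008,0.0002],0],
    [[0,0,-0.001],[0,0.01,0.0002],0],
    [[0,0,-0.001],[0,0.012,0.0002],0],
  ],
)

```text
time: 17.88
eef_pos: [0.5151, -0.0287, 0.0334]
tcp_rot: [0.705, -0.063, 0.065, -0.704]
contact_force: [-1.7, -3.2, 7.0]
opening: 0.146
```

```bash
python3 cr.py .02;python3 hand.py w18.png | sed -n '6p;12p;15p;/toolx 0.03/p'
```

```text
t 17.88 p [ 0.5151 -0.0287  0.0334] x [ 0.9836 -0.1804  0.0023] y [ 0.0019 -0.0019 -1.    ] z [ 0.1804  0.9836 -0.0015] 
q [-0.2517  0.1395  2.0799 -0.0017  0.9198 -1.6401] F [-1.6738 -3.2101  7.0197] M [-0.5364  0.2065  0.0331] op 0.1462
TCP in cradle [-0.5386 -1.562  33.3553]
rotvec [0.0015 0.0003 0.0023] deg 0.2 rows 0.0 shift [-0.0016  0.0134  0.0006] rows 0.3
200 toolx -0.0532 ytop -0.0457 zmid 0.0000 w 0.0098
260 toolx -0.0318 ytop -0.0498 zmid -0.0002 w 0.0161
290 toolx -0.0193 ytop -0.0490 zmid 0.0000 w 0.0161
400 toolx 0.0322 ytop -0.0493 zmid -0.0000 w 0.0151
410 toolx 0.0375 ytop -0.0493 zmid -0.0001 w 0.0135
```

View pics/w18.png

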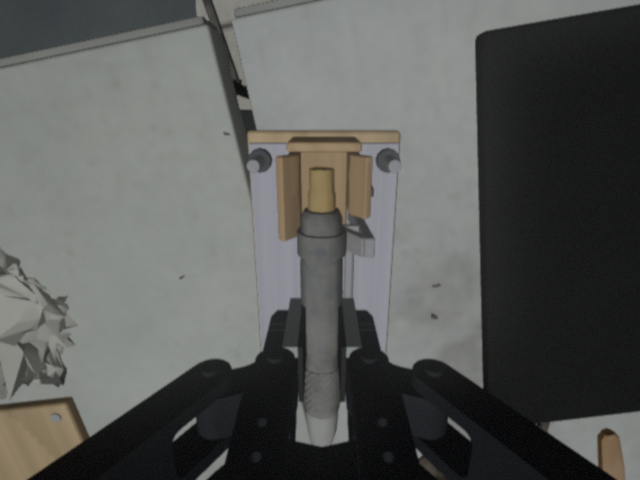

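Call:
jog_arm(
  deltas=[
    [[0.001,0,0.002],[-0.0008,0.003,0.0008],0],
    [[0.001,0,0.002],[-0.0012,0.005,0.0008],0],
    [[0.001,0,0.002],[-0.0012,0.007,0.0008],0],
    [[0.001,0,0.002],[-0.0012,0.009,0.0008],0],
    [[0.001,0,0.002],[-0.0012,0.011,0.0008],0],
    [[0.001,0,0.002],[-0.0012,0.013,0.0008],0],
  ],
)

```text
time: 18.43
eef_pos: [0.5137, -0.0278, 0.0194]
tcp_rot: [0.704, -0.064, 0.064, -0.704]
contact_force: [-0.8, -3.3, 2.1]
opening: 0.147
```

```bash
python3 cr.py .006;python3 hand.py w19.png | sed -n '6p;12p;15p;/toolx 0.03/p'
```

```text
t 18.43 p [ 0.5137 -0.0278  0.0194] x [ 0.9836 -0.1806 -0.0003] y [-0.0004 -0.0005 -1.    ] z [ 0.1806  0.9836 -0.0005] 
q [-0.2511  0.1617  2.0862 -0.0007  0.894  -1.6398] F [-0.7635 -3.3335  2.0718] M [-0.625   0.054  -0.0396] op 0.1472
TCP in cradle [ 0.1528 -0.0179 19.3851]
rotvec [ 0.0005  0.0001 -0.0003] deg 0.0 rows 0.0 shift [-0.      0.0134 -0.0001] rows 0.3
190 toolx -0.0566 ytop -0.0453 zmid -0.0031 w 0.0152
250 toolx -0.0354 ytop -0.0501 zmid 0.0007 w 0.0201
280 toolx -0.0231 ytop -0.0492 zmid -0.0000 w 0.0159
400 toolx 0.0321 ytop -0.0489 zmid -0.0001 w 0.0151
410 toolx 0.0378 ytop -0.0494 zmid -0.0002 w 0.0214
```

Call:
jog_arm(
  deltas=[
    [[0,0,0],[0,0.002,0],0],
    [[0,0,0],[0,0.004,0],0],
    [[0,0,0],[0,0.006,0],0],
    [[0,0,0],[0,0.008,0],0],
    [[0,0,0],[0,0.0095,0],0],
    [[0,0,0],[0,0.011,0],0],
    [[0,0,0],[0,0.012,0],0],
  ],
)

```text
time: 19.07
eef_pos: [0.5127, -0.0267, 0.007]
tcp_rot: [-0.704, 0.065, -0.063, 0.705]
contact_force: [-5.0, 1.5, 10.0]
opening: 0.147
```

```bash
python3 cr.py .006;python3 hand.py w20.png | sed -n '6p;12p;15p;/toolx 0.03/p'
```

```text
t 19.07 p [ 0.5127 -0.0267  0.007 ] x [ 0.9835 -0.1809 -0.0036] y [-0.0034  0.0017 -1.    ] z [0.181  0.9835 0.0011] 
q [-0.2503  0.1831  2.0899  0.0011  0.8723 -1.6398] F [-5.019   1.5364 10.0058] M [ 0.246   0.767  -0.0414] op 0.1470
TCP in cradle [1.0275 1.1892 6.9772]
rotvec [-0.0011 -0.0003 -0.0036] deg 0.2 rows 0.0 shift [ 0.0012  0.001  -0.001 ] rows 0.0
190 toolx -0.0567 ytop -0.0441 zmid -0.0001 w 0.0219
250 toolx -0.0360 ytop -0.0492 zmid -0.0010 w 0.0199
280 toolx -0.0241 ytop -0.0669 zmid 0.0012 w 0.0181
400 toolx 0.0316 ytop -0.0490 zmid -0.0000 w 0.0151
410 toolx 0.0355 ytop -0.0528 zmid -0.0004 w 0.0208
420 toolx 0.0367 ytop -0.0576 zmid 0.0000 w 0.0199
```

View pics/w20.png

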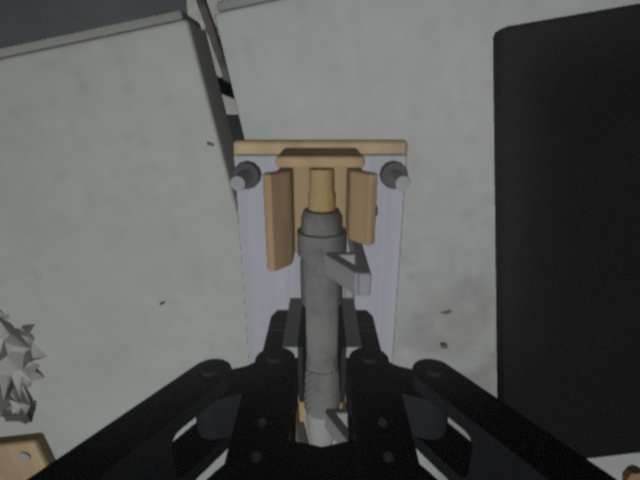

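```bash
cat > hk.py <<'E'
from h import *
import sys
c=load(sys.argv[1]);P=cloud(c);C=tocr(P)
k=(P[...,2]>.058)&(P[...,2]<.082)&(C[...,0]>.0)&(C[...,0]<.03)
for a,b in((.027,.041),(-.041,-.027)):
    m=k&(C[...,1]>a)&(C[...,1]<b);X=C[m]
    if len(X):print('hook',len(X),'cx min/1pc/99pc',(np.percentile(X[:,0],[0,1,99])*1e3).round(1),'z',(np.percentile(X[:,2],[1,99])*1e3).round(1))
    for z in(.06,.065,.07,.075):
        q=X[abs(X[:,2]-z)<.002]
        if len(q):print('  z',z,'cx',(np.percentile(q[:,0],[2,98])*1e3).round(1))
# scribe top heights along axis
for y in(.062,.055,.045,.036,.022,-.02,-.028,-.045):
    m=(abs(C[...,1]-y)<.002)&(abs(C[...,0])<.006)&(P[...,2]<.075)
    if m.any():print('cy',y,'top z',np.percentile(P[m][:,2],[50,95]).round(4))
E
echo before; python3 hk.py w14; echo now; python3 hk.py w20
```

```text
before
hook 262 cx min/1pc/99pc [ 2.4  2.4 16. ] z [58.4 76.8]
  z 0.06 cx [ 2.4 15.6]
  z 0.065 cx [ 4.1 15.4]
  z 0.07 cx [ 6.5 16. ]
  z 0.075 cx [ 9.7 16. ]
hook 259 cx min/1pc/99pc [ 2.2  2.2 16. ] z [58.9 77. ]
  z 0.06 cx [ 2.2 15.3]
  z 0.065 cx [ 4.  15.3]
  z 0.07 cx [ 6.6 16. ]
  z 0.075 cx [ 9.9 16. ]
cy 0.062 top z [0.0371 0.0383]
cy 0.055 top z [0.0373 0.0384]
cy 0.045 top z [0.0372 0.0383]
cy 0.036 top z [0.0377 0.0655]
cy 0.022 top z [0.019  0.0202]
cy -0.02 top z [0.0192 0.0204]
cy -0.028 top z [0.0191 0.02  ]
cy -0.045 top z [0.0375 0.0386]
now
hook 1569 cx min/1pc/99pc [ 2.2  2.2 16.1] z [58.6 77.1]
  z 0.06 cx [ 2.2 15.6]
  z 0.065 cx [ 3.9 15.7]
  z 0.07 cx [ 6.6 15.7]
  z 0.075 cx [ 9.8 16.1]
hook 662 cx min/1pc/99pc [ 2.3  2.3 11.3] z [58.3 73.3]
  z 0.06 cx [ 2.3 11.3]
  z 0.065 cx [3.9 9.4]
  z 0.07 cx [ 6.6 10.7]
  z 0.075 cx [ 9.4 10.4]
cy 0.062 top z [0.0503 0.0519]
cy 0.055 top z [0.0507 0.0523]
cy 0.045 top z [0.0539 0.055 ]
cy 0.036 top z [0.0562 0.0653]
cy 0.022 top z [0.0545 0.0557]
cy -0.02 top z [0.0546 0.056 ]
cy -0.028 top z [0.0546 0.0559]
cy -0.045 top z [0.0534 0.0545]
```

Call:
jog_arm(
  deltas=[
    [[0,0,0],[0.0005,0.0008,-0.0005],0],
    [[0,0,0],[0.0005,0.0008,-0.0005],0],
    [[0,0,0],[0.0005,0,-0.0005],0.16],
    [[0,0,0],[0.0005,0,-0.0005],0.22],
    [[0,0,0],[0.0005,0,-0.0005],0.3],
    [[0,0,0],[0.0005,0,-0.0005],0.35],
    [[0,0,0],[0.0005,0,-0.0005],0.35],
  ],
)

```text
time: 19.7
eef_pos: [0.5134, -0.0273, 0.0069]
tcp_rot: [-0.704, 0.065, -0.063, 0.705]
contact_force: [-0.5, 0.7, 0.3]
opening: 0.35
```

```bash
python3 cr.py .15; python3 hand.py w21.png >/dev/null; python3 hk.py w21
```

```text
t 19.70 p [ 0.5134 -0.0273  0.0069] x [ 0.9835 -0.1808 -0.0028] y [-0.0025  0.0015 -1.    ] z [0.1808 0.9835 0.001 ] 
q [-0.2511  0.1842  2.0889  0.001   0.8714 -1.6408] F [-0.4842  0.6506  0.292 ] M [-0.0474  0.0291 -0.0218] op 0.3497
TCP in cradle [0.5324 0.4242 6.8805]
rotvec [-0.001  -0.0001 -0.0028] deg 0.2 rows 0.0 shift [ 0.     -0.1431 -0.0004] rows 3.4
hook 1574 cx min/1pc/99pc [ 2.4  2.4 16.1] z [58.4 77.2]
  z 0.06 cx [ 2.4 15.6]
  z 0.065 cx [ 3.8 15.6]
  z 0.07 cx [ 6.6 15.6]
  z 0.075 cx [ 9.6 16.2]
hook 1093 cx min/1pc/99pc [ 2.2  2.3 16.1] z [58.2 73.7]
  z 0.06 cx [ 2.3 15.7]
  z 0.065 cx [ 3.9 15.9]
  z 0.07 cx [ 6.8 16.1]
  z 0.075 cx [ 9.5 15.6]
cy 0.062 top z [0.0501 0.0519]
cy 0.055 top z [0.0506 0.0523]
cy 0.045 top z [0.0538 0.055 ]
cy 0.036 top z [0.0562 0.0654]
cy 0.022 top z [0.0544 0.0558]
cy -0.02 top z [0.0547 0.056 ]
cy -0.028 top z [0.0548 0.0558]
cy -0.045 top z [0.0532 0.0545]
```

View pics/w21.png

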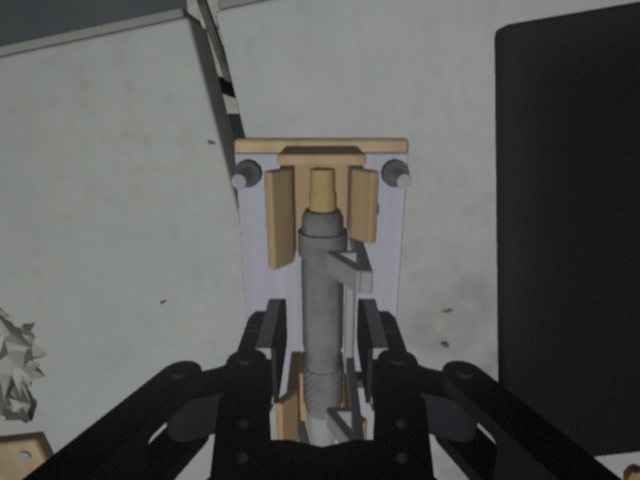

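Call:
jog_arm(
  deltas=[
    [[0,0,0],[0,-0.01,-0.0003],0.35],
    [[0,0,0],[0,-0.025,-0.0003],0.35],
    [[0,0,0],[0,-0.045,-0.0003],0.35],
    [[0,0,0],[0,-0.07,-0.0003],0.35],
    [[0,0,0],[0,-0.1,0],0.35],
    [[0,0,0],[0,-0.135,0],0.35],
    [[0,0,0],[0,-0.17,0],0.35],
    [[0,0,0],[-0.02,-0.18,0],0.5],
    [[0,0,0],[-0.02,-0.18,0],0.5],
    [[0,0,0],[-0.02,-0.18,0],0.5],
  ],
)

```text
time: 20.58
eef_pos: [0.4944, -0.024, 0.188]
tcp_rot: [-0.704, 0.064, -0.064, 0.704]
contact_force: [0.3, 0.6, -0.0]
opening: 0.504
```

```bash
python3 hand.py w22.png|head -3; python3 hk.py w22
python3 - <<'E'
from h import *
c=snap('side','s22.png');snap('top','t22.png')
cv2.imwrite('pics/s22z.png',cv2.resize(c['pixels'][150:400,200:420],None,fx=3.6,fy=2.4,interpolation=cv2.INTER_CUBIC))
a=load('s5')['pixels'].astype(int);b=load('side1')['pixels'].astype(int);n=c['pixels'].astype(int)
# bystanders changes vs start in side view
d=(abs(n-b).max(2)>40)
for nm,(u0,u1,v0,v1) in dict(stand=(300,385,330,385),verte=(343,380,230,262),glue=(384,414,228,285),brush=(345,415,203,226),stone=(212,238,330,358)).items():print(nm,d[v0:v1,u0:u1].mean().round(3))
w=load('w22');P=cloud(w);C=tocr(P)
m=(abs(C[...,0])<.003)&(P[...,2]>.04)&(P[...,2]<.06)&(C[...,1]>.05)
print('rear cy',np.percentile(C[m][:,1],[90,99]))
E
```

```text
t 20.58 p [ 0.4944 -0.024   0.188 ] x [ 0.9835 -0.1808 -0.0002] y [ 0.      0.0009 -1.    ] z [0.1808 0.9835 0.0008] 
q [-0.2542 -0.1103  2.0189  0.0009  1.2332 -1.6435] F [ 0.3401  0.5772 -0.0076] M [-0.0173 -0.0013 -0.0444] op 0.5037
hook 235 cx min/1pc/99pc [ 2.4  2.4 15.7] z [58.8 77.1]
  z 0.06 cx [ 2.4 15.5]
  z 0.065 cx [ 4.  15.4]
  z 0.07 cx [ 6.3 15.1]
  z 0.075 cx [ 9.8 15.5]
hook 236 cx min/1pc/99pc [ 2.5  2.5 15.8] z [58.1 77. ]
  z 0.06 cx [ 2.5 14.7]
  z 0.065 cx [ 3.9 15.3]
  z 0.07 cx [ 6.7 15.9]
  z 0.075 cx [ 9.9 15.7]
cy 0.062 top z [0.0496 0.0518]
cy 0.055 top z [0.0503 0.0522]
cy 0.045 top z [0.0535 0.055 ]
cy 0.036 top z [0.0564 0.066 ]
cy 0.022 top z [0.0546 0.0561]
cy -0.02 top z [0.0547 0.056 ]
cy -0.028 top z [0.0549 0.0561]
cy -0.045 top z [0.0532 0.0545]
stand 0.001
verte 0.002
glue 0.0
brush 0.0
stone 0.0
rear cy [0.0691 0.0701]
```

View pics/s22z.png

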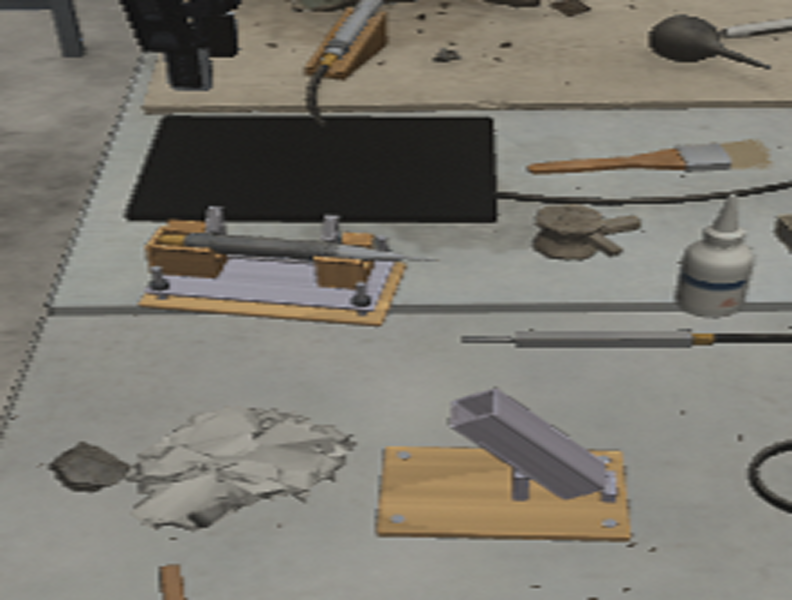

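View pics/w22.png

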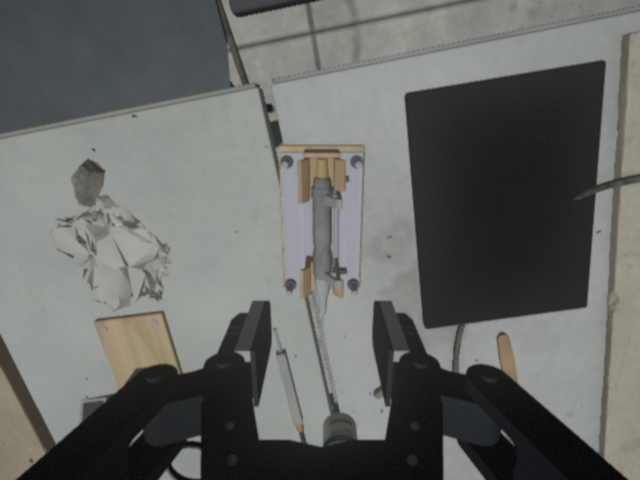

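Scribe home under both hooks, level; stand and bystanders unchanged in the side view; arm clear. Handing in.

```bash
python3 -c "
from plant import ctrl
print(ctrl.sign_off())"
```

```text
the job is handed in; nothing more can be done
None
```

The scribe is home in the cradle with the catch shut over it, and I handed the job in at about 20.7 s of the 72 s.

**What I did**
- I drew the scribe out about 120 mm straight along the tube.
- I laid it flat on the mat, let go, and lifted the arm well clear.
- I then took it by its middle, within about 1 mm, and pressed it level into the cradle. The catch gave about 7 N at the readings I took on the way down, and the channel floor about 10 N.
- I released it and lifted off.

**Last checks**
- **Catch:** both hooks measure the same as when shut and empty, with their inner edges 2.2–2.5 mm from the channel line.
- **Scribe:** it lies level with its top at z ≈ 0.055 m, against a channel floor at 0.037 m.
- **Stand, vertebra, brush, stone and glue bottle:** in the side view 0.2% or less of the pixels around each changed from the start, which is noise.
- **Arm:** it is clear, touching nothing, with about 0 N at the wrist.

**What failed or disagreed**
- **Missed first grasp:** the first closing shut on air in front of the scribe and touched nothing. All three cameras put the real fingertips 34–40 mm behind the reported TCP, not at it as the text says. I used the measured tips from then on.
- **Touch on the mat:** because of that offset the fingertips met the mat first, at about 18 N. The scribe therefore dropped 4–5 mm when I let go. It stayed flat and did not roll.
- **Rear gap not confirmed:** my last reading of the gap to the end board mixed board and scribe points. From the grip position the rear end is about 1–3 mm from the board.

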